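# Pack spare shelf channels interlocked in the transport cradle

## Robot

A 6-joint arm with a two-finger parallel gripper is mounted at the origin on the work surface. World frame = base frame: x ahead of the robot, y to its left, z up, the work surface at z = 0. Lengths are in m, angles in rad, forces in N, time in s.
With the tool pointing down it reaches from about 0.35 to 0.975 m from the base axis. Payload 7.1 kg.
Tool frame: the origin (TCP) lies midway between the tips of the shut fingers; the grasp point (between the pads) lies 19 mm behind it; z points along the fingers, x is the direction in which the jaws open and shut, and the axes are right-handed (so a half turn about z gives the same grasp; the last joint's range is limited). The gripper opens to 88 mm and grips with 3 to 60 N. Pads are 20 mm wide; open, the fingers measure 115 mm over their backs; the gripper's body (75 mm by 178 mm) begins 61 mm behind the grasp point.
Start: joints at [-1.203, 0.423, 1.63, -0, 1.089, -0.019], TCP at [0.236, -0.579, 0.223] pointing down, gripper open.
Joint ranges: [-3, 3], [-0.9, 2.11], [0.09, 2.58], [-1.31, 4.45], [0.11, 2.69], [-2.54, 2.54]. Speed limits (rad/s): [2.39, 2.39, 3.01, 3.14, 3.14, 3.14].

## Interface

Orientations are given as a unit quaternion [w, x, y, z].
In Python, from workcell import manip gives the robot as it stands.
- The arm moves only by the tool arm_command, never from a script. Its argument "commands" is a list of rows, each an object with "dp": the shift along the tool's x, y, z in cm, a list of three; "delta_rot": the turn, a rotation vector about the tool's x, y, z in rad, a list of three; "fingers": the opening, from -1 (shut) to 1 (fully open), so that 0 is half open. A call has exactly 8 rows; each row shifts and turns the pose as measured when the row begins, along the tool's axes as they then stand; what a row does not reach is not made up. A row lasts 1/8 s, in which the tool goes at most 62.5 mm and 10.7 degrees, less where a joint would pass 70% of its speed; a pose out of reach is approached as far as the arm can. A call with a gripper value outside its range is refused whole. The fingers move at their own pace and stop on an object; the grip force is fixed at half the most. Time passes only in rows, so rows that do not move let the fingers close, or fill a call up. It gives the time, the measured TCP pose, the force and the opening at its end, in the units of the state.
- manip.sense(): the state, without advancing time (a new reading comes with each control period).
- manip.grab_frame(name): name is "side" or "top"; returns the picture (480x640x3 uint8, blue, green, red); there is no depth.
- manip.get_calibration(name): a dict with "mtx" (3x3 intrinsics, pixels), "camera_from_world" (4x4, takes a point from world to camera coordinates). Camera axes: x right, y up, looking along -z (the intrinsics and any distortion apply to the point x, -y, -z); pixel columns grow to the right and rows downward; lengths in m; the calibration is good to about 2 mm. A picture is of the moment at which its call begins. get_calibration takes no time and is no camera call.
- manip.finish_job(): hands the job in, once; it reports no verdict.
The state is a dict: "t": time; "q": joint angles; "joint_velocities": joint speeds; "joint_efforts": joint torques, N m; "position": TCP position; "tcp_rot": TCP orientation; "force": force on the tool from outside, world axes, zero at the start; "moment": the same for the moment, N m; "grip_width": finger opening in m.
Only numpy, scipy, OpenCV 4.12 (cv2) and the standard library are available. Lean on these libraries where they do the work, as an engineer would, in place of code of your own. Each camera call takes 0.05 s, during which the arm holds its last target. There are 200 camera calls.

## Task

Pack the spare shelf channels into the blue cradle. First lay every open-up channel flat in a bay of its own, choosing bays so that each open-down one will find two neighbours to span; then set each open-down channel over the gap between two neighbouring open-up ones, square and ends in line, so that one of its flanges stands in each of their troughs; last, slide a bumper sleeve fully down over each end post. There may be three or four open-up and one or two open-down channels, and the tip box, bottle and flask beside them must not be shoved about.

Things in the scene. Friction and masses are not known exactly. Their poses are not given: they have to be found in the camera images.
- cradle: blue plastic cradle fixed to the bench, 136 mm (x) by 432 mm (y), with a steel post at each end; origin at the centre of its underside, z up; floor 12 mm above the origin. Four bays for open-up channels, 122 mm along x by 56 mm along y, centred at x = 0, y = -120, -40, 40, 120 mm; ribs 24 mm wide between them and lips round them, all 8 mm above the floor
- gap_mid (a point): point on the cradle floor line (12 mm above the cradle's origin) at the middle gap, x = y = 0. Open-up channels in neighbouring bays stand 32 mm apart; an open-down channel belongs over such a gap, at cradle y = -80, 0 or 80 mm, its underside then 15 mm above the cradle's origin, each flange edge standing on the web of an open-up channel
- post_left (a point): foot of the steel post at the +y end of the cradle (cradle frame x = 0, y = 186 mm, z = 12 mm, the floor): upright, 24 mm diameter, rising 70 mm from the floor, top 8 mm tapered
- post_right (a point): foot of the like post at the -y end (cradle frame y = -186 mm)
- U1: one of three or four open-up aluminium channels (U section, open side up, as it lies), 110 mm long, 48 mm wide outside, 34 mm high, walls and web 3 mm thick, about 0.1 kg; origin at the centre of its underside, x along its length, z up. Absent in some runs
- U2: one of three or four open-up aluminium channels (U section, open side up, as it lies), 110 mm long, 48 mm wide outside, 34 mm high, walls and web 3 mm thick, about 0.1 kg; origin at the centre of its underside, x along its length, z up. Absent in some runs
- U3: one of three or four open-up aluminium channels (U section, open side up, as it lies), 110 mm long, 48 mm wide outside, 34 mm high, walls and web 3 mm thick, about 0.1 kg; origin at the centre of its underside, x along its length, z up. Absent in some runs
- U4: one of three or four open-up aluminium channels (U section, open side up, as it lies), 110 mm long, 48 mm wide outside, 34 mm high, walls and web 3 mm thick, about 0.1 kg; origin at the centre of its underside, x along its length, z up. Absent in some runs
- D1: one of one or two open-down aluminium channels (lies with its open side down, web on top), 110 mm long, 56 mm wide outside, 50 mm wide inside, 44 mm high, 3 mm thick, about 0.125 kg; origin at the centre of its underside (the level of the flange edges), x along its length, z up. Absent in some runs
- D2: one of one or two open-down aluminium channels (lies with its open side down, web on top), 110 mm long, 56 mm wide outside, 50 mm wide inside, 44 mm high, 3 mm thick, about 0.125 kg; origin at the centre of its underside (the level of the flange edges), x along its length, z up. Absent in some runs
- R1: grey plastic bumper sleeve (plain tube standing on end), outside diameter 54 mm, bore 32 mm, 50 mm high, about 0.09 kg; origin at the centre of its underside, z up
- R2: grey plastic bumper sleeve (plain tube standing on end), outside diameter 54 mm, bore 32 mm, 50 mm high, about 0.09 kg; origin at the centre of its underside, z up
- tipbox: bystander: white pipette-tip box 100 x 56 x 45 mm with orange tips showing 6 mm on top, standing among the channels; origin at the centre of its underside
- reagent: bystander: amber bottle, 72 mm diameter, 160 mm high; origin under its centre
- flask: bystander: conical glass flask, 84 mm foot, 120 mm high; origin under its centre
There are look-alikes about, which are no part of the job. Leave any green or purple look-alike of the U1 alone.

How it is judged:
By the outcome, as a careful person would: the job done as asked, in the order asked, and still so for the second after the job is handed in, with the robot touching nothing.
Of U1, U2, U3, U4 only 3 to 4 are there at a start; the rules pass over those that are not, and their reading is None.
Of D1, D2 only 1 to 2 are there at a start; the rules pass over those that are not, and their reading is None.
At some moment in a run one of D1, D2, R1, R2 may be knocked a few centimetres aside while the robot is not near it.
It also fails if it takes over 210 s, if anything falls off the work surface, if the arm or the gripper's body presses on something with over 40 N, if the wrist force passes 120 N, or if a joint passes its speed limit or range.

## Working session

There is one attempt and no reset: what is moved stays moved. The work goes in short steps, Python scripts to look and compute and a tool call to move; the robot and the scene stay as the last step left them, time stands still between calls to the robot, and variables do not carry over. Pictures are saved under pics/ and viewed, about 12 in all and at most 16, crops included, and the job is handed in when it is done.

Besides the shell and the picture viewer there is one more tool, called after "Emit:" as a command line: name --argument value ..., lists and objects as JSON in quotes. arm_command: Moves the arm, as the interface text tells. Its arguments: {"type":"object","properties":{"commands":{"type":"array"}},"required":["commands"]}

```bash
mkdir -p pics; ls; python3 - <<'E'
from workcell import manip
import cv2
for n in("top","side"):
    f=manip.grab_frame(n);cv2.imwrite(f"pics/{n}0.png",f)
    c=manip.get_calibration(n);print(n,c)
print(manip.sense())
E
```

```text
pics
top {'mtx': array([[510.53296906,   0.        , 315.54168813],
       [  0.        , 510.53296906, 243.07508068],
       [  0.        ,   0.        ,   1.        ]]), 'camera_from_world': array([[ 0.00730829, -0.99991728, -0.01058372,  0.01251384],
       [ 0.99061522,  0.00579489,  0.13655737, -0.47515145],
       [-0.13648474, -0.01148239,  0.99057563, -1.06881481],
       [ 0.        ,  0.        ,  0.        ,  1.        ]])}
side {'mtx': array([[564.53242101,   0.        , 315.96242078],
       [  0.        , 564.53242101, 240.00780202],
       [  0.        ,   0.        ,   1.        ]]), 'camera_from_world': array([[ 0.9938277 , -0.10966029,  0.01676684, -0.49390136],
       [ 0.0586381 ,  0.64758617,  0.75973267, -0.0564423 ],
       [-0.09417048, -0.75406019,  0.65001934, -1.429582  ],
       [ 0.        ,  0.        ,  0.        ,  1.        ]])}
{'t': 0.1, 'q': array([-1.20300094e+00,  4.23759524e-01,  1.63059256e+00, -7.36612158e-06,
        1.08865060e+00, -1.89719570e-02]), 'joint_velocities': array([ 4.03853290e-04, -1.13097639e-03, -1.46079028e-03,  3.49751100e-05,
        1.67545153e-03,  1.18213512e-03]), 'joint_efforts': array([ 9.24765009e-04, -5.45618033e+01, -2.74325895e+01,  6.45901286e-02,
        1.88432011e-02, -1.98215588e-05]), 'position': array([ 0.23560291, -0.57834256,  0.22199077]), 'tcp_rot': array([-4.01777157e-04,  8.29818957e-01, -5.58032259e-01, -5.79335373e-04]), 'force': array([-0.58527334, -0.71002129, -0.65482123]), 'moment': array([ 0.01971981,  0.00793921, -0.02012758]), 'grip_width': 0.08756865102002559}
```

View pics/top0.png

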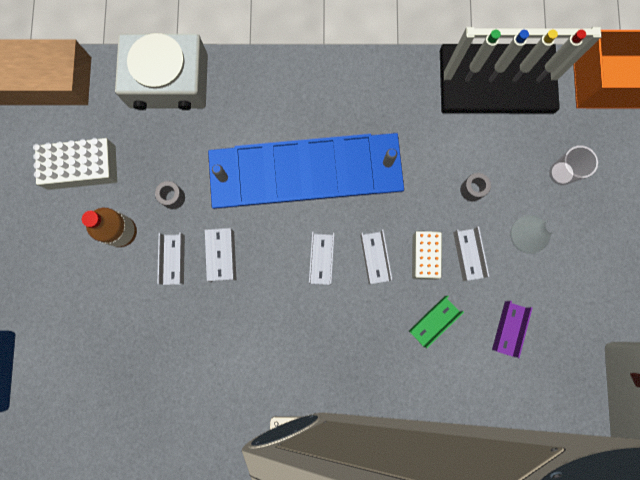

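View pics/side0.png

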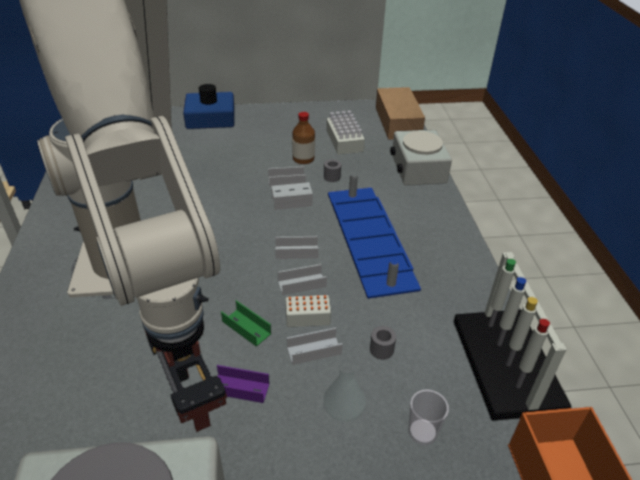

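Channels at top-image (171,259), (219,254), (321,258), (376,258) and (472,253). The one at 219 looks open-down. The green one (436,321) and the purple one (512,329) are the look-alikes. I'll enlarge to confirm.

```bash
python3 - <<'E'
import cv2,numpy as np
a=cv2.imread("pics/top0.png")
u=cv2.resize(a[222:292,145:345],None,fx=4,fy=4,interpolation=cv2.INTER_CUBIC)
v=cv2.resize(a[222:292,345:545],None,fx=4,fy=4,interpolation=cv2.INTER_CUBIC)
cv2.imwrite("pics/crop1.png",np.vstack([u,v]))
E
```

```text
(no output)
```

View pics/crop1.png

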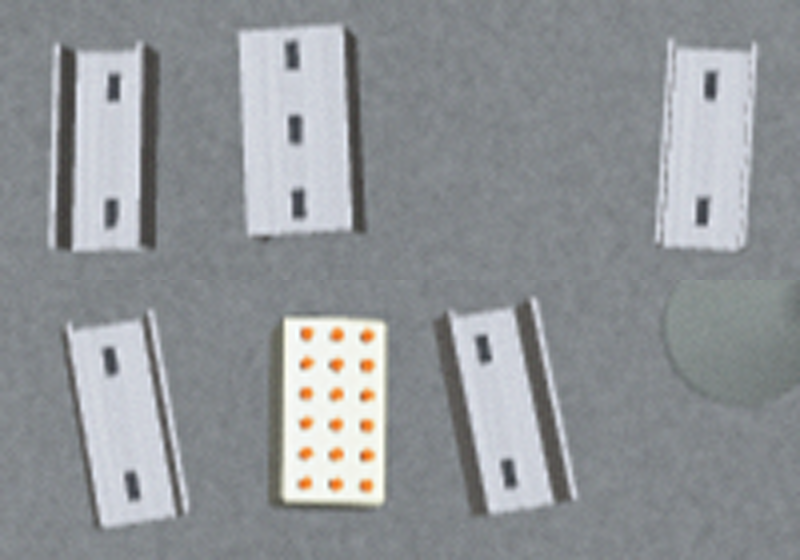

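Confirmed: crop shows four open-up channels (walls rise either side of a web with 2 slots) at top-image x≈171, 321, 376, 472. The one open-down channel (3 slots, flat top) is at (219,254). The sleeves are at (168,194) and (476,187), so I'll measure everything now.

```bash
cat > h.py <<'E'
import numpy as np, cv2
from workcell import manip
from scipy.optimize import least_squares
from scipy.spatial.transform import Rotation as R
C={n:manip.get_calibration(n) for n in("top","side")}
def proj(P,n="top"):
    c=C[n];P=np.atleast_2d(P);X=(c["camera_from_world"]@np.c_[P,np.ones(len(P))].T).T
    K=c["mtx"];return np.c_[K[0,0]*X[:,0]/-X[:,2]+K[0,2],K[1,1]*X[:,1]/X[:,2]+K[1,2]]
def unproj(uv,z,n="top"):
    c=C[n];K=c["mtx"];M=c["camera_from_world"];uv=np.atleast_2d(uv)
    d=np.c_[(uv[:,0]-K[0,2])/K[0,0],-(uv[:,1]-K[1,2])/K[1,1],-np.ones(len(uv))]@M[:3,:3]
    o=-M[:3,:3].T@M[:3,3];return o+d*((z-o[2])/d[:,2])[:,None]
def slots(img,box,z,webthr=170):
    """dark slots on bright web inside box x0,y0,x1,y1 -> world points"""
    x0,y0,x1,y1=box;s=4
    g=cv2.cvtColor(cv2.resize(img[y0:y1,x0:x1],None,fx=s,fy=s,interpolation=cv2.INTER_CUBIC),cv2.COLOR_BGR2GRAY)
    b=cv2.morphologyEx((g>webthr).astype('u1'),cv2.MORPH_OPEN,np.ones((3,3)))
    cs,h=cv2.findContours(b,cv2.RETR_CCOMP,cv2.CHAIN_APPROX_NONE);out=[]
    for c,hh in zip(cs,h[0]):
        A=cv2.contourArea(c)
        if hh[3]>=0 and 80<A<900:
            m=cv2.moments(c);out.append(((m['m10']/A+.5)/s-.5+x0,(m['m01']/A+.5)/s-.5+y0,A))
    out=np.array(sorted(out,key=lambda r:r[1])).reshape(-1,3)
    return out, unproj(out[:,:2],z) if len(out) else None
def tool():
    s=manip.sense();w,x,y,z=s["tcp_rot"];r=R.from_quat([x,y,z,w]);return s,r
def go(x,y,z,yaw):
    """needed tool-frame shift in cm and rotation vector, target: tool down, tool x at world yaw (mod pi)"""
    s,r=tool();c=[]
    for k in(0,np.pi):
        T=R.from_euler('z',yaw+k)*R.from_euler('x',np.pi)
        c.append((r.inv()*T).as_rotvec())
    dr=min(c,key=np.linalg.norm)
    d=r.inv().apply(np.array([x,y,z])-s["position"])*100
    print("t",round(s["t"],2),"pos",s["position"].round(4),"w",round(s["grip_width"],4),"F",s["force"].round(1),"q6",round(s["q"][5],2))
    print("  dp",d.round(2),"rot",dr.round(3)," alt",max(c,key=np.linalg.norm).round(3))
E
python3 - <<'E'
from h import *
im=cv2.imread("pics/top0.png")
for n,b,z in [("Ua",(150,225,192,292),.003),("D",(197,222,242,290),.044),("Ub",(300,225,345,292),.003),("Uc",(355,225,400,292),.003),("Ud",(450,220,495,288),.003)]:
    o,P=slots(im,b,z); print(n,o.round(1).tolist()); 
    if P is not None and len(P)>1:
        v=P[0]-P[-1]; print("   c",P.mean(0).round(4),"yaw",round(np.arctan2(v[1],v[0]),3),"len",round(np.linalg.norm(v),4))
# cradle blue
hsv=cv2.cvtColor(im,cv2.COLOR_BGR2HSV)
m=cv2.inRange(hsv,(105,150,60),(125,255,255));m[:,:200]=0;m[:,410:]=0;m[:120]=0;m[215:]=0
m=cv2.morphologyEx(m,cv2.MORPH_CLOSE,np.ones((15,15)))
c=max(cv2.findContours(m,0,1)[0],key=cv2.contourArea);print("cr",cv2.minAreaRect(c),cv2.approxPolyDP(c,4,True)[:,0].tolist())
up=cv2.resize(im[125:215,150:250],None,fx=4,fy=4,interpolation=cv2.INTER_CUBIC)
up2=cv2.resize(im[125:215,365:500],None,fx=4,fy=4,interpolation=cv2.INTER_CUBIC)
cv2.imwrite("pics/crop2.png",cv2.resize(np.hstack([up,up2]),None,fx=.85,fy=.85))
# bystanders approx
for n,p in(("bottle foot",(118,232)),("flask",(531,235))): print(n,unproj(p,0).round(3))
E
```

```text
Ua [[173.0, 243.4, 453.0], [172.3, 274.9, 477.5]]
   c [0.4415 0.332  0.003 ] yaw 0.024 len 0.0699
D [[217.5, 235.4, 491.5], [218.4, 253.9, 492.0], [219.2, 272.5, 502.5]]
   c [0.449  0.2226 0.044 ] yaw 0.079 len 0.08
Ub [[322.2, 242.9, 452.5], [311.0, 267.0, 88.5], [320.2, 274.3, 458.0]]
   c [0.4385 0.0106 0.003 ] yaw -0.059 len 0.0699
Uc [[372.1, 241.9, 454.5], [377.6, 273.1, 467.0]]
   c [ 0.448 -0.115  0.003] yaw 0.166 len 0.07
Ud [[465.4, 238.8, 466.0], [471.8, 270.0, 480.0]]
   c [ 0.4561 -0.3212  0.003 ] yaw 0.169 len 0.07
cr ((304.9835205078125, 169.4527587890625), (59.859893798828125, 192.56814575195312), 84.77407836914062) [[397, 134], [209, 150], [212, 207], [403, 190]]
bottle foot [[0.502 0.458 0.   ]]
flask [[ 0.5   -0.462  0.   ]]
```

View pics/crop2.png

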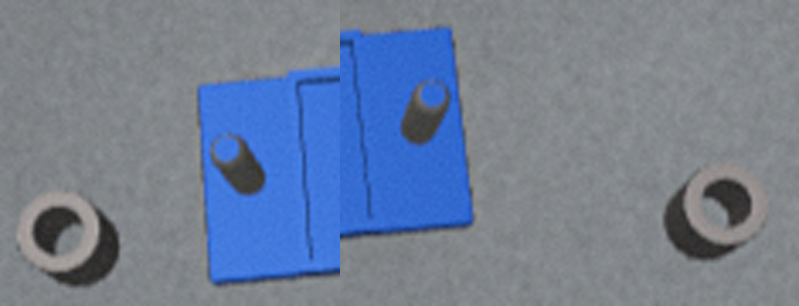

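```bash
python3 - <<'E'
from h import *
pl,pr=unproj([(217.06,168.5),(392.4,152.6)],.082)
v=pl-pr;print("posts",pl.round(4),pr.round(4),"d",np.linalg.norm(v).round(4))
yaw=np.arctan2(v[1],v[0])-np.pi/2;c=(pl+pr)/2;print("cradle",c.round(4),"yaw",yaw.round(4))
Rz=R.from_euler('z',yaw)
# compare with lens outline: floor slab corners
for X,Y in((68,216),(68,-216),(-68,216),(-68,-216)):
    print((X,Y),[proj(Rz.apply([X/1e3,Y/1e3,z])+[c[0],c[1],0])[0].round(1).tolist() for z in(0,.012)])
for y in(-120,-80,-40,0,40,80,120,186,-186): print(y,(Rz.apply([0,y/1e3,0])+c)[:2].round(4))
o=unproj([(322.2,242.9),(320.2,274.3)],.003);print("Ub",o.mean(0).round(4))
print("sleeves",unproj([(167.35,192.9),(478.5,185.3)],.05).round(4))
go(.4415,.332,.15,np.pi/2+.024)
E
```

```text
posts [0.6256 0.2237 0.082 ] [ 0.6617 -0.1456  0.082 ] d 0.371
cradle [0.6437 0.0391 0.082 ] yaw 0.0974
(68, 216) [[209.1, 151.0], [208.0, 149.4]]
(68, -216) [[397.4, 134.0], [398.2, 132.1]]
(-68, 216) [[212.8, 209.2], [211.7, 208.1]]
(-68, -216) [[404.2, 191.8], [405.1, 190.6]]
-120 [ 0.6554 -0.0804]
-80 [ 0.6515 -0.0405]
-40 [ 0.6476 -0.0007]
0 [0.6437 0.0391]
40 [0.6398 0.0789]
80 [0.6359 0.1187]
120 [0.632  0.1585]
186 [0.6256 0.2242]
-186 [ 0.6618 -0.146 ]
Ub [0.4448 0.0032 0.003 ]
sleeves [[ 0.5802  0.3362  0.05  ]
 [ 0.6001 -0.3339  0.05  ]]
t 0.1 pos [ 0.2356 -0.5783  0.222 ] w 0.0876 F [-0.6 -0.7 -0.7] q6 -0.02
  dp [-76.53 -53.41   7.31] rot [0.    0.001 0.363]  alt [-2.000e-03  0.000e+00 -2.779e+00]
```

```bash
cat >> h.py <<'E'
def go2(x,y,z,yaw):
    go(x,y,z,yaw);s,r=tool()
    for k in(0,np.pi):
        T=R.from_euler('z',yaw+k)*R.from_euler('x',np.pi)
        print("  after turn",(r.inv()*T).as_rotvec().round(3),"dp",(T.inv().apply(np.array([x,y,z])-s["position"])*100).round(2))
E
python3 -c "
from h import *
go2(.4561,-.3212,.07,np.pi/2+.169)"
```

```text
t 0.1 pos [ 0.2356 -0.5783  0.222 ] w 0.0876 F [-0.6 -0.7 -0.7] q6 -0.02
  dp [-15.48 -30.12  15.22] rot [0.    0.001 0.218]  alt [-2.000e-03  0.000e+00 -2.924e+00]
  after turn [-2.000e-03  0.000e+00 -2.924e+00] dp [21.64 26.06 15.2 ]
  after turn [0.    0.001 0.218] dp [-21.64 -26.06  15.2 ]
```

Emit:
arm_command --commands '[{"dp":[0,0,0],"delta_rot":[0,0,0.11],"fingers":1},{"dp":[0,0,0],"delta_rot":[0,0,0.11],"fingers":1},{"dp":[-3.6,-4.3,2],"delta_rot":[0,0,0],"fingers":1},{"dp":[-3.6,-4.3,2],"delta_rot":[0,0,0],"fingers":1},{"dp":[-3.6,-4.3,2],"delta_rot":[0,0,0],"fingers":1},{"dp":[-3.6,-4.3,2],"delta_rot":[0,0,0],"fingers":1},{"dp":[-3.6,-4.3,2],"delta_rot":[0,0,0],"fingers":1},{"dp":[-3.6,-4.3,2],"delta_rot":[0,0,0],"fingers":1}]'

```text
t: 1.1
position: [0.4601, -0.3207, 0.0981]
tcp_rot: [0.0, 0.758, -0.652, 0.0]
force: [-0.2, -1.3, 0.0]
grip_width: 0.088
```

```bash
python3 -c "
from h import *
cv2.imwrite('pics/t1.png',manip.grab_frame('top')[180:330,380:580].repeat(4,0).repeat(4,1))
go2(.4561,-.3212,.011,np.pi/2+.169)"
```

```text
t 1.15 pos [ 0.4623 -0.3155  0.0957] w 0.0876 F [ 1.7  4.  -0.9] q6 0.79
  dp [0.5  0.69 8.47] rot [ 0.001  0.003 -0.015]  alt [ 5.000e-03 -1.000e-03  3.127e+00]
  after turn [ 5.000e-03 -1.000e-03  3.127e+00] dp [-0.46 -0.71  8.47]
  after turn [ 0.001  0.003 -0.015] dp [0.46 0.71 8.47]
```

View pics/t1.png

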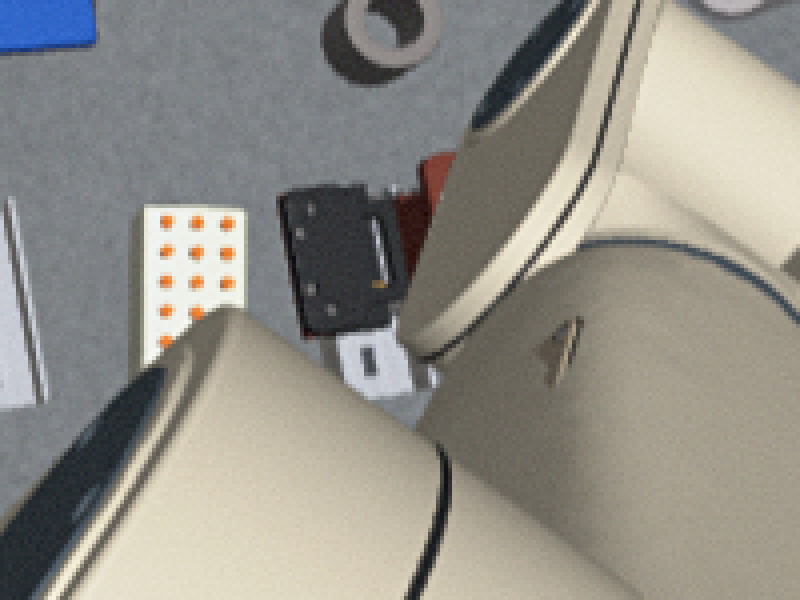

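Emit:
arm_command --commands '[{"dp":[0.48,0.7,2],"delta_rot":[0,0,-0.015],"fingers":1},{"dp":[0,0,3],"delta_rot":[0,0,0],"fingers":1},{"dp":[0,0,2],"delta_rot":[0,0,0],"fingers":1},{"dp":[0,0,1.0],"delta_rot":[0,0,0],"fingers":1},{"dp":[0,0,0],"delta_rot":[0,0,0],"fingers":1},{"dp":[0,0,0],"delta_rot":[0,0,0],"fingers":1},{"dp":[0,0,0],"delta_rot":[0,0,0],"fingers":1},{"dp":[0,0,0],"delta_rot":[0,0,0],"fingers":1}]'

```text
t: 2.15
position: [0.4576, -0.3195, 0.0141]
tcp_rot: [-0.001, 0.766, -0.643, -0.001]
force: [0.1, 1.1, 0.1]
grip_width: 0.0876
```

```bash
python3 -c "
from h import *
go(.4561,-.3212,.011,np.pi/2+.169)"
```

```text
t 2.15 pos [ 0.4576 -0.3195  0.0141] w 0.0876 F [0.1 1.1 0.1] q6 0.76
  dp [0.14 0.18 0.31] rot [0.001 0.003 0.006]  alt [-4.000e-03  1.000e-03 -3.135e+00]
```

Emit:
arm_command --commands '[{"dp":[0.14,0.18,0.3],"delta_rot":[0,0,0.006],"fingers":1},{"dp":[0,0,0],"delta_rot":[0,0,0],"fingers":-0.2},{"dp":[0,0,0],"delta_rot":[0,0,0],"fingers":-0.2},{"dp":[0,0,0],"delta_rot":[0,0,0],"fingers":-0.2},{"dp":[0,0,0],"delta_rot":[0,0,0],"fingers":-0.2},{"dp":[0,0,0],"delta_rot":[0,0,0],"fingers":-0.2},{"dp":[0,0,-2],"delta_rot":[0,0,0],"fingers":-0.2},{"dp":[0,0,-4],"delta_rot":[0,0,0],"fingers":-0.2}]'

```text
t: 3.15
position: [0.4545, -0.3203, 0.0713]
tcp_rot: [-0.001, 0.764, -0.645, -0.004]
force: [0.2, -0.0, -1.2]
grip_width: 0.0476
```

```bash
python3 -c "
from h import *
go2(.6554,-.0804,.12,np.pi/2+.0974)"
```

```text
t 3.15 pos [ 0.4545 -0.3203  0.0713] w 0.0476 F [ 0.2 -0.  -1.2] q6 0.76
  dp [-20.31 -23.82  -4.84] rot [0.005 0.006 0.071]  alt [-0.01   0.007 -3.07 ]
  after turn [-0.01   0.007 -3.07 ] dp [21.92 22.33 -4.87]
  after turn [0.005 0.006 0.071] dp [-21.92 -22.33  -4.87]
```

Emit:
arm_command --commands '[{"dp":[0,0,-5],"delta_rot":[0.005,0.006,0.07],"fingers":-0.2},{"dp":[-4,-4.1,0],"delta_rot":[0,0,0],"fingers":-0.2},{"dp":[-4.2,-4.3,0],"delta_rot":[0,0,0],"fingers":-0.2},{"dp":[-4.2,-4.3,0],"delta_rot":[0,0,0],"fingers":-0.2},{"dp":[-4.2,-4.3,0],"delta_rot":[0,0,0],"fingers":-0.2},{"dp":[-4,-4.1,0],"delta_rot":[0,0,0],"fingers":-0.2},{"dp":[-1,-1,0],"delta_rot":[0,0,0],"fingers":-0.2},{"dp":[0,0,0],"delta_rot":[0,0,0],"fingers":-0.2}]'

```text
t: 4.15
position: [0.6632, -0.0801, 0.139]
tcp_rot: [-0.003, 0.739, -0.673, 0.008]
force: [-0.9, 0.8, -1.7]
grip_width: 0.0474
```

```bash
python3 -c "
from h import *
for n in('top','side'): cv2.imwrite(f'pics/{n}2.png',manip.grab_frame(n))
a=cv2.imread('pics/top2.png');b=cv2.imread('pics/side2.png')
cv2.imwrite('pics/c2.png',np.hstack([cv2.resize(a[110:220,190:420],None,fx=2.2,fy=2.2),cv2.resize(b[190:300,320:430],None,fx=2.2,fy=2.2)]))
go2(.6554,-.0804,.026,np.pi/2+.0974)"
```

```text
t 4.25 pos [ 0.6625 -0.0814  0.1389] w 0.0478 F [-0.8 -0.  -0.7] q6 1.34
  dp [-0.25  0.86 11.27] rot [-0.015 -0.008 -0.006]  alt [-0.012  0.023  3.135]
  after turn [-0.012  0.023  3.135] dp [ 0.17 -0.69 11.29]
  after turn [-0.015 -0.008 -0.006] dp [-0.17  0.69 11.29]
```

View pics/c2.png

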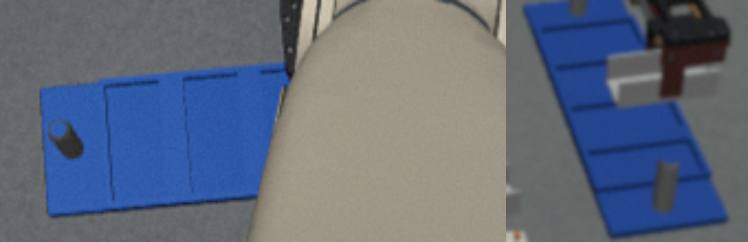

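Emit:
arm_command --commands '[{"dp":[-0.17,0.69,0],"delta_rot":[-0.015,-0.008,-0.006],"fingers":-0.2},{"dp":[0,0,3],"delta_rot":[0,0,0],"fingers":-0.2},{"dp":[0,0,3],"delta_rot":[0,0,0],"fingers":-0.2},{"dp":[0,0,2],"delta_rot":[0,0,0],"fingers":-0.2},{"dp":[0,0,1],"delta_rot":[0,0,0],"fingers":-0.2},{"dp":[0,0,0],"delta_rot":[0,0,0],"fingers":-0.2},{"dp":[0,0,0],"delta_rot":[0,0,0],"fingers":-0.2},{"dp":[0,0,0],"delta_rot":[0,0,0],"fingers":-0.2}]'

```text
t: 5.25
position: [0.6518, -0.0871, 0.0494]
tcp_rot: [0.0, 0.738, -0.675, -0.001]
force: [-0.1, -0.4, -0.3]
grip_width: 0.0478
```

```bash
python3 -c "
from h import *
go(.6554,-.0804,.026,np.pi/2+.0974)"
```

```text
t 5.25 pos [ 0.6518 -0.0871  0.0494] w 0.0478 F [-0.1 -0.4 -0.3] q6 1.33
  dp [-0.64 -0.42  2.34] rot [ 0.001  0.001 -0.008]  alt [ 2.000e-03 -2.000e-03  3.134e+00]
```

Emit:
arm_command --commands '[{"dp":[-0.64,-0.42,0.3],"delta_rot":[0,0,-0.008],"fingers":-0.2},{"dp":[0,0,0],"delta_rot":[0,0,0],"fingers":-0.2},{"dp":[0,0,0],"delta_rot":[0,0,0],"fingers":-0.2},{"dp":[0,0,0.6],"delta_rot":[0,0,0],"fingers":-0.2},{"dp":[0,0,0.5],"delta_rot":[0,0,0],"fingers":-0.2},{"dp":[0,0,0.4],"delta_rot":[0,0,0],"fingers":-0.2},{"dp":[0,0,0],"delta_rot":[0,0,0],"fingers":-0.2},{"dp":[0,0,0],"delta_rot":[0,0,0],"fingers":-0.2}]'

```text
t: 6.25
position: [0.6562, -0.0797, 0.0309]
tcp_rot: [-0.0, 0.741, -0.671, -0.0]
force: [0.0, 0.1, -0.9]
grip_width: 0.0474
```

```bash
python3 -c "
from h import *
go(.6554,-.0804,.025,np.pi/2+.0974)"
```

```text
t 6.25 pos [ 0.6562 -0.0797  0.0309] w 0.0474 F [ 0.   0.1 -0.9] q6 1.33
  dp [0.07 0.08 0.59] rot [0.    0.001 0.001]  alt [-1.00e-03  0.00e+00 -3.14e+00]
```

Emit:
arm_command --commands '[{"dp":[0.07,0.08,0.4],"delta_rot":[0,0,0],"fingers":-0.2},{"dp":[0,0,0.2],"delta_rot":[0,0,0],"fingers":-0.2},{"dp":[0,0,0],"delta_rot":[0,0,0],"fingers":0.4},{"dp":[0,0,0],"delta_rot":[0,0,0],"fingers":0.4},{"dp":[0,0,0],"delta_rot":[0,0,0],"fingers":0.4},{"dp":[0,0,-2],"delta_rot":[0,0,0],"fingers":0.4},{"dp":[0,0,-3],"delta_rot":[0,0,0],"fingers":0.4},{"dp":[0,0,-4],"delta_rot":[0,0,0],"fingers":0.4}]'

```text
t: 7.25
position: [0.6542, -0.0804, 0.1169]
tcp_rot: [0.001, 0.741, -0.671, -0.002]
force: [0.4, 0.2, -0.8]
grip_width: 0.0617
```

```bash
python3 -c "
from h import *
go2(.448,-.115,.08,np.pi/2+.166)"
```

```text
t 7.25 pos [ 0.6542 -0.0804  0.1169] w 0.0617 F [ 0.4  0.2 -0.8] q6 1.33
  dp [ 1.42 20.84  3.77] rot [ 0.004  0.002 -0.067]  alt [ 3.000e-03 -6.000e-03  3.074e+00]
  after turn [ 3.000e-03 -6.000e-03  3.074e+00] dp [-1.000e-02 -2.091e+01  3.690e+00]
  after turn [ 0.004  0.002 -0.067] dp [1.000e-02 2.091e+01 3.690e+00]
```

Emit:
arm_command --commands '[{"dp":[0,2.5,0],"delta_rot":[0.004,0.002,-0.067],"fingers":0.7},{"dp":[0,5.2,0],"delta_rot":[0,0,0],"fingers":0.7},{"dp":[0,5.2,0],"delta_rot":[0,0,0],"fingers":0.7},{"dp":[0,5,0.5],"delta_rot":[0,0,0],"fingers":0.7},{"dp":[0,2.5,1],"delta_rot":[0,0,0],"fingers":0.7},{"dp":[0,0,2],"delta_rot":[0,0,0],"fingers":0.7},{"dp":[0,0,0],"delta_rot":[0,0,0],"fingers":0.7},{"dp":[0,0,0],"delta_rot":[0,0,0],"fingers":0.7}]'

```text
t: 8.25
position: [0.4556, -0.115, 0.0954]
tcp_rot: [-0.006, 0.764, -0.645, 0.011]
force: [1.1, 1.0, 0.6]
grip_width: 0.0748
```

```bash
python3 -c "
from h import *
go2(.448,-.115,.011,np.pi/2+.166)"
```

```text
t 8.25 pos [ 0.4556 -0.115   0.0954] w 0.0748 F [1.1 1.  0.6] q6 1.13
  dp [-0.21  0.95  8.42] rot [-0.024 -0.01   0.003]  alt [ 0.015 -0.037 -3.139]
  after turn [ 0.015 -0.037 -3.139] dp [ 0.13 -0.75  8.44]
  after turn [-0.024 -0.01   0.003] dp [-0.13  0.75  8.44]
```

Emit:
arm_command --commands '[{"dp":[-0.13,0.75,0],"delta_rot":[-0.024,-0.01,0.003],"fingers":0.7},{"dp":[0,0,0],"delta_rot":[0,0,0],"fingers":0.7},{"dp":[0,0,2.5],"delta_rot":[0,0,0],"fingers":0.7},{"dp":[0,0,2.5],"delta_rot":[0,0,0],"fingers":0.7},{"dp":[0,0,1.5],"delta_rot":[0,0,0],"fingers":0.7},{"dp":[0,0,0.6],"delta_rot":[0,0,0],"fingers":0.7},{"dp":[0,0,0],"delta_rot":[0,0,0],"fingers":0.7},{"dp":[0,0,0],"delta_rot":[0,0,0],"fingers":0.7}]'

```text
t: 9.25
position: [0.4519, -0.1157, 0.0256]
tcp_rot: [-0.001, 0.763, -0.646, 0.002]
force: [0.6, 0.6, 0.3]
grip_width: 0.0742
```

```bash
python3 -c "
from h import *
go(.448,-.115,.011,np.pi/2+.166)"
```

```text
t 9.25 pos [ 0.4519 -0.1157  0.0256] w 0.0742 F [0.6 0.6 0.3] q6 1.13
  dp [-0.14  0.38  1.46] rot [-0.005 -0.002  0.001]  alt [ 3.000e-03 -7.000e-03 -3.141e+00]
```

Emit:
arm_command --commands '[{"dp":[-0.14,0.38,0.8],"delta_rot":[-0.005,0,0],"fingers":0.7},{"dp":[0,0,0.5],"delta_rot":[0,0,0],"fingers":0.7},{"dp":[0,0,0],"delta_rot":[0,0,0],"fingers":0.4},{"dp":[0,0,0],"delta_rot":[0,0,0],"fingers":-0.2},{"dp":[0,0,0],"delta_rot":[0,0,0],"fingers":-0.2},{"dp":[0,0,0],"delta_rot":[0,0,0],"fingers":-0.2},{"dp":[0,0,0],"delta_rot":[0,0,0],"fingers":-0.2},{"dp":[0,0,0],"delta_rot":[0,0,0],"fingers":-0.2}]'

```text
t: 10.25
position: [0.4483, -0.1151, 0.0128]
tcp_rot: [0.001, 0.763, -0.646, 0.001]
force: [0.7, 0.3, -1.0]
grip_width: 0.0482
```

```bash
python3 -c "
from h import *
go2(.6476,-.0007,.12,np.pi/2+.0974)"
```

```text
t 10.25 pos [ 0.4483 -0.1151  0.0128] w 0.0482 F [ 0.7  0.3 -1. ] q6 1.13
  dp [ -7.95 -21.56 -10.73] rot [-0.001 -0.003  0.069]  alt [ 4.000e-03 -2.000e-03 -3.073e+00]
  after turn [ 4.000e-03 -2.000e-03 -3.073e+00] dp [  9.45  20.95 -10.72]
  after turn [-0.001 -0.003  0.069] dp [ -9.45 -20.95 -10.72]
```

Emit:
arm_command --commands '[{"dp":[0,0,-3],"delta_rot":[0,0,0],"fingers":-0.2},{"dp":[0,0,-5],"delta_rot":[0,0,0.069],"fingers":-0.2},{"dp":[-1.6,-3.4,-2],"delta_rot":[0,0,0],"fingers":-0.2},{"dp":[-2.3,-5,0],"delta_rot":[0,0,0],"fingers":-0.2},{"dp":[-2.3,-5,0],"delta_rot":[0,0,0],"fingers":-0.2},{"dp":[-2,-4.5,0],"delta_rot":[0,0,0],"fingers":-0.2},{"dp":[-1,-2.2,0],"delta_rot":[0,0,0],"fingers":-0.2},{"dp":[0,0,0],"delta_rot":[0,0,0],"fingers":-0.2}]'

```text
t: 11.25
position: [0.6437, -0.0004, 0.1151]
tcp_rot: [0.001, 0.739, -0.673, 0.0]
force: [-0.9, -0.3, -1.6]
grip_width: 0.0477
```

```bash
python3 -c "
from h import *
go2(.6476,-.0007,.026,np.pi/2+.0974)"
```

```text
t 11.25 pos [ 6.437e-01 -4.000e-04  1.151e-01] w 0.0477 F [-0.9 -0.3 -1.6] q6 1.46
  dp [ 0.06 -0.39  8.91] rot [ 0.    -0.001 -0.004]  alt [-2.000e-03 -0.000e+00  3.138e+00]
  after turn [-2.000e-03 -0.000e+00  3.138e+00] dp [-0.07  0.38  8.91]
  after turn [ 0.    -0.001 -0.004] dp [ 0.07 -0.38  8.91]
```

Emit:
arm_command --commands '[{"dp":[0,-0.2,1],"delta_rot":[0,0,0],"fingers":-0.2},{"dp":[0,0,2],"delta_rot":[0,0,0],"fingers":-0.2},{"dp":[0,0,2],"delta_rot":[0,0,0],"fingers":-0.2},{"dp":[0,0,1],"delta_rot":[0,0,0],"fingers":-0.2},{"dp":[0,0,0.5],"delta_rot":[0,0,0],"fingers":-0.2},{"dp":[0,0,0],"delta_rot":[0,0,0],"fingers":-0.2},{"dp":[0,0,0],"delta_rot":[0,0,0],"fingers":-0.2},{"dp":[0,0,0],"delta_rot":[0,0,0],"fingers":-0.2}]'

```text
t: 12.25
position: [0.6415, -0.0024, 0.0442]
tcp_rot: [0.002, 0.739, -0.674, -0.001]
force: [-0.6, -1.8, -0.9]
grip_width: 0.0478
```

```bash
python3 -c "
from h import *
go(.6476,-.0007,.026,np.pi/2+.0974)"
```

```text
t 12.25 pos [ 0.6415 -0.0024  0.0442] w 0.0478 F [-0.6 -1.8 -0.9] q6 1.46
  dp [-0.12 -0.63  1.82] rot [ 0.005 -0.001 -0.006]  alt [-2.000e-03 -8.000e-03  3.135e+00]
```

Emit:
arm_command --commands '[{"dp":[-0.12,-0.6,0],"delta_rot":[0.005,0,-0.006],"fingers":-0.2},{"dp":[0,0,0],"delta_rot":[0,0,0],"fingers":-0.2},{"dp":[0,0,0.3],"delta_rot":[0,0,0],"fingers":-0.2},{"dp":[0,0,0.4],"delta_rot":[0,0,0],"fingers":-0.2},{"dp":[0,0,0.4],"delta_rot":[0,0,0],"fingers":-0.2},{"dp":[0,0,0],"delta_rot":[0,0,0],"fingers":-0.2},{"dp":[0,0,0],"delta_rot":[0,0,0],"fingers":-0.2},{"dp":[0,0,0],"delta_rot":[0,0,0],"fingers":-0.2}]'

```text
t: 13.25
position: [0.6483, -0.0004, 0.0331]
tcp_rot: [-0.0, 0.741, -0.672, 0.001]
force: [-0.5, -0.6, -2.1]
grip_width: 0.0474
```

```bash
python3 -c "
from h import *
go(.6476,-.0007,.026,np.pi/2+.0974)"
```

```text
t 13.25 pos [ 6.483e-01 -4.000e-04  3.310e-02] w 0.0474 F [-0.5 -0.6 -2.1] q6 1.46
  dp [0.02 0.07 0.71] rot [-0.001 -0.001  0.001]  alt [ 2.000e-03 -2.000e-03 -3.141e+00]
```

Emit:
arm_command --commands '[{"dp":[0.02,0.07,0.5],"delta_rot":[0,0,0],"fingers":-0.2},{"dp":[0,0,0.2],"delta_rot":[0,0,0],"fingers":-0.2},{"dp":[0,0,0],"delta_rot":[0,0,0],"fingers":0.4},{"dp":[0,0,0],"delta_rot":[0,0,0],"fingers":0.4},{"dp":[0,0,0],"delta_rot":[0,0,0],"fingers":0.4},{"dp":[0,0,-2],"delta_rot":[0,0,0],"fingers":0.4},{"dp":[0,0,-3],"delta_rot":[0,0,0],"fingers":0.4},{"dp":[0,0,-3],"delta_rot":[0,0,0],"fingers":0.4}]'

```text
t: 14.25
position: [0.6468, -0.0006, 0.1087]
tcp_rot: [0.001, 0.741, -0.672, 0.0]
force: [0.0, -1.1, 0.6]
grip_width: 0.0617
```

```bash
python3 -c "
from h import *
go2(.4448,.0032,.06,np.pi/2-.059)"
```

```text
t 14.25 pos [ 6.468e-01 -6.000e-04  1.087e-01] w 0.0617 F [ 0.  -1.1  0.6] q6 1.45
  dp [-2.36 20.06  4.89] rot [ 0.001 -0.001  0.157]  alt [ 1.000e-03  1.000e-03 -2.985e+00]
  after turn [ 1.000e-03  1.000e-03 -2.985e+00] dp [ -0.81 -20.19   4.87]
  after turn [ 0.001 -0.001  0.157] dp [ 0.81 20.19  4.87]
```

Emit:
arm_command --commands '[{"dp":[0,2.2,0],"delta_rot":[0,0,0.157],"fingers":0.8},{"dp":[0.2,5.2,0],"delta_rot":[0,0,0],"fingers":0.8},{"dp":[0.2,5.2,0],"delta_rot":[0,0,0],"fingers":0.8},{"dp":[0.2,4.5,1],"delta_rot":[0,0,0],"fingers":0.8},{"dp":[0,2.5,1.5],"delta_rot":[0,0,0],"fingers":0.8},{"dp":[0,0,1.5],"delta_rot":[0,0,0],"fingers":0.8},{"dp":[0,0,1],"delta_rot":[0,0,0],"fingers":0.8},{"dp":[0,0,0],"delta_rot":[0,0,0],"fingers":0.8}]'

```text
t: 15.25
position: [0.4566, 0.0021, 0.0687]
tcp_rot: [0.008, -0.684, 0.729, -0.009]
force: [-0.3, -0.5, -0.2]
grip_width: 0.0791
```

```bash
python3 -c "
from h import *
go2(.4448,.0032,.011,np.pi/2-.059)"
```

```text
t 15.25 pos [0.4566 0.0021 0.0687] w 0.0791 F [-0.3 -0.5 -0.2] q6 1.62
  dp [-0.04  1.33  5.74] rot [-0.024 -0.    -0.005]  alt [-0.     0.037  3.136]
  after turn [-0.     0.037  3.136] dp [ 0.04 -1.19  5.77]
  after turn [-0.024 -0.    -0.005] dp [-0.04  1.19  5.77]
```

Emit:
arm_command --commands '[{"dp":[0,1.1,0],"delta_rot":[-0.024,0,-0.005],"fingers":0.8},{"dp":[0,0,0],"delta_rot":[0,0,0],"fingers":0.8},{"dp":[0,0,2],"delta_rot":[0,0,0],"fingers":0.8},{"dp":[0,0,1.5],"delta_rot":[0,0,0],"fingers":0.8},{"dp":[0,0,0.5],"delta_rot":[0,0,0],"fingers":0.8},{"dp":[0,0,0],"delta_rot":[0,0,0],"fingers":0.8},{"dp":[0,0,0],"delta_rot":[0,0,0],"fingers":0.8},{"dp":[0,0,0],"delta_rot":[0,0,0],"fingers":0.8}]'

```text
t: 16.25
position: [0.4488, 0.0027, 0.0287]
tcp_rot: [0.001, -0.686, 0.728, -0.001]
force: [0.6, -0.3, -0.0]
grip_width: 0.079
```

```bash
python3 -c "
from h import *
go(.4448,.0032,.011,np.pi/2-.059)"
```

```text
t 16.25 pos [0.4488 0.0027 0.0287] w 0.079 F [ 0.6 -0.3 -0. ] q6 1.61
  dp [-0.02  0.41  1.77] rot [-0.003  0.    -0.   ]  alt [0.    0.004 3.142]
```

Emit:
arm_command --commands '[{"dp":[0,0.4,1],"delta_rot":[-0.003,0,0],"fingers":0.8},{"dp":[0,0,0.7],"delta_rot":[0,0,0],"fingers":0.8},{"dp":[0,0,0],"delta_rot":[0,0,0],"fingers":0.4},{"dp":[0,0,0],"delta_rot":[0,0,0],"fingers":-0.2},{"dp":[0,0,0],"delta_rot":[0,0,0],"fingers":-0.2},{"dp":[0,0,0],"delta_rot":[0,0,0],"fingers":-0.2},{"dp":[0,0,0],"delta_rot":[0,0,0],"fingers":-0.2},{"dp":[0,0,0],"delta_rot":[0,0,0],"fingers":-0.2}]'

```text
t: 17.25
position: [0.4447, 0.003, 0.0109]
tcp_rot: [0.0, -0.686, 0.728, 0.0]
force: [-0.3, -0.7, -1.9]
grip_width: 0.0475
```

```bash
python3 -c "
from h import *
go2(.6398,.0789,.12,np.pi/2+.0974)"
```

```text
t 17.25 pos [0.4447 0.003  0.0109] w 0.0475 F [-0.3 -0.7 -1.9] q6 1.61
  dp [ -8.73 -19.03 -10.91] rot [ 0.     0.    -0.156]  alt [ 0.    -0.     2.985]
  after turn [ 0.    -0.     2.985] dp [  5.66  20.16 -10.91]
  after turn [ 0.     0.    -0.156] dp [ -5.66 -20.16 -10.91]
```

Emit:
arm_command --commands '[{"dp":[0,0,-3],"delta_rot":[0,0,0],"fingers":-0.2},{"dp":[0,0,-5],"delta_rot":[0,0,-0.156],"fingers":-0.2},{"dp":[-1,-3.2,-2],"delta_rot":[0,0,0],"fingers":-0.2},{"dp":[-1.4,-5,0],"delta_rot":[0,0,0],"fingers":-0.2},{"dp":[-1.4,-5,0],"delta_rot":[0,0,0],"fingers":-0.2},{"dp":[-1.2,-4.5,0],"delta_rot":[0,0,0],"fingers":-0.2},{"dp":[-0.6,-2,0],"delta_rot":[0,0,0],"fingers":-0.2},{"dp":[0,0,0],"delta_rot":[0,0,0],"fingers":-0.2}]'

```text
t: 18.25
position: [0.6383, 0.081, 0.113]
tcp_rot: [0.001, 0.742, -0.67, -0.001]
force: [-0.5, -0.3, -2.0]
grip_width: 0.0481
```

Emit:
arm_command --commands '[{"dp":[0,0,1],"delta_rot":[0,0,0],"fingers":-0.2},{"dp":[0,0,2],"delta_rot":[0,0,0],"fingers":-0.2},{"dp":[0,0,2],"delta_rot":[0,0,0],"fingers":-0.2},{"dp":[0,0,0.6],"delta_rot":[0,0,0],"fingers":-0.2},{"dp":[0,0,0],"delta_rot":[0,0,0],"fingers":-0.2},{"dp":[0,0,0],"delta_rot":[0,0,0],"fingers":-0.2},{"dp":[0,0,0],"delta_rot":[0,0,0],"fingers":-0.2},{"dp":[0,0,0],"delta_rot":[0,0,0],"fingers":-0.2}]'

```text
t: 19.25
position: [0.6338, 0.0794, 0.0522]
tcp_rot: [0.002, 0.742, -0.671, -0.003]
force: [0.7, 1.1, -1.4]
grip_width: 0.048
```

```bash
python3 -c "
from h import *
go2(.6398,.0789,.0245,np.pi/2+.0974)"
```

```text
t 19.25 pos [0.6338 0.0794 0.0522] w 0.048 F [ 0.7  1.1 -1.4] q6 1.58
  dp [ 0.11 -0.61  2.77] rot [0.007 0.001 0.003]  alt [-1.000e-03  1.100e-02 -3.139e+00]
  after turn [-1.000e-03  1.100e-02 -3.139e+00] dp [-0.1   0.59  2.77]
  after turn [0.007 0.001 0.003] dp [ 0.1  -0.59  2.77]
```

Emit:
arm_command --commands '[{"dp":[0.1,-0.6,0.4],"delta_rot":[0.007,0,0.003],"fingers":-0.2},{"dp":[0,0,0.4],"delta_rot":[0,0,0],"fingers":-0.2},{"dp":[0,0,0.6],"delta_rot":[0,0,0],"fingers":-0.2},{"dp":[0,0,0.6],"delta_rot":[0,0,0],"fingers":-0.2},{"dp":[0,0,0.2],"delta_rot":[0,0,0],"fingers":-0.2},{"dp":[0,0,0],"delta_rot":[0,0,0],"fingers":-0.2},{"dp":[0,0,0],"delta_rot":[0,0,0],"fingers":-0.2},{"dp":[0,0,0],"delta_rot":[0,0,0],"fingers":-0.2}]'

```text
t: 20.25
position: [0.6405, 0.079, 0.0288]
tcp_rot: [-0.001, 0.741, -0.672, 0.0]
force: [-0.6, 0.4, -1.2]
grip_width: 0.048
```

```bash
python3 -c "
from h import *
go(.6398,.0789,.0245,np.pi/2+.0974)"
```

```text
t 20.25 pos [0.6405 0.079  0.0288] w 0.048 F [-0.6  0.4 -1.2] q6 1.58
  dp [0.01 0.07 0.43] rot [-0.001  0.001 -0.   ]  alt [1.000e-03 1.000e-03 3.141e+00]
```

Emit:
arm_command --commands '[{"dp":[0,0.07,0.4],"delta_rot":[0,0,0],"fingers":-0.2},{"dp":[0,0,0],"delta_rot":[0,0,0],"fingers":-0.2},{"dp":[0,0,0],"delta_rot":[0,0,0],"fingers":0.4},{"dp":[0,0,0],"delta_rot":[0,0,0],"fingers":0.4},{"dp":[0,0,0],"delta_rot":[0,0,0],"fingers":0.4},{"dp":[0,0,-2],"delta_rot":[0,0,0],"fingers":0.4},{"dp":[0,0,-3.5],"delta_rot":[0,0,0],"fingers":0.4},{"dp":[0,0,-4],"delta_rot":[0,0,0],"fingers":0.4}]'

```text
t: 21.25
position: [0.6385, 0.0787, 0.1222]
tcp_rot: [0.001, 0.741, -0.672, -0.001]
force: [0.8, 0.3, -0.7]
grip_width: 0.0613
```

```bash
python3 -c "
from h import *
go2(.4295,.3317,.08,np.pi/2+.024)"
```

```text
t 21.25 pos [0.6385 0.0787 0.1222] w 0.0613 F [ 0.8  0.3 -0.7] q6 1.58
  dp [-27.2   18.33   4.29] rot [0.003 0.    0.073]  alt [-1.000e-03  4.000e-03 -3.068e+00]
  after turn [-1.000e-03  4.000e-03 -3.068e+00] dp [ 25.79 -20.29   4.22]
  after turn [0.003 0.    0.073] dp [-25.79  20.29   4.22]
```

Emit:
arm_command --commands '[{"dp":[-1.5,1.2,0],"delta_rot":[0,0,0.073],"fingers":0.8},{"dp":[-4.6,3.6,0],"delta_rot":[0,0,0],"fingers":0.8},{"dp":[-4.6,3.6,0],"delta_rot":[0,0,0],"fingers":0.8},{"dp":[-4.6,3.6,0],"delta_rot":[0,0,0],"fingers":0.8},{"dp":[-4.6,3.6,0.5],"delta_rot":[0,0,0],"fingers":0.8},{"dp":[-4,3.3,0.5],"delta_rot":[0,0,0],"fingers":0.8},{"dp":[-1.4,1,0.5],"delta_rot":[0,0,0],"fingers":0.8},{"dp":[0,0,0],"delta_rot":[0,0,0],"fingers":0.8}]'

```text
t: 22.25
position: [0.4362, 0.3351, 0.1227]
tcp_rot: [-0.011, 0.714, -0.7, 0.005]
force: [-0.3, 0.2, 0.8]
grip_width: 0.0792
```

```bash
python3 -c "
from h import *
go2(.4295,.3317,.011,np.pi/2+.024)"
```

```text
t 22.25 pos [0.4362 0.3351 0.1227] w 0.0792 F [-0.3  0.2  0.8] q6 2.19
  dp [ 0.41  0.92 11.15] rot [-0.022  0.008 -0.005]  alt [0.012 0.034 3.137]
  after turn [0.012 0.034 3.137] dp [-0.32 -0.68 11.17]
  after turn [-0.022  0.008 -0.005] dp [ 0.32  0.68 11.17]
```

Emit:
arm_command --commands '[{"dp":[0.4,0.6,0],"delta_rot":[-0.022,0.008,-0.005],"fingers":0.8},{"dp":[0,0,0],"delta_rot":[0,0,0],"fingers":0.8},{"dp":[0,0,2],"delta_rot":[0,0,0],"fingers":0.8},{"dp":[0,0,3],"delta_rot":[0,0,0],"fingers":0.8},{"dp":[0,0,2],"delta_rot":[0,0,0],"fingers":0.8},{"dp":[0,0,0.8],"delta_rot":[0,0,0],"fingers":0.8},{"dp":[0,0,0],"delta_rot":[0,0,0],"fingers":0.8},{"dp":[0,0,0],"delta_rot":[0,0,0],"fingers":0.8}]'

```text
t: 23.25
position: [0.4378, 0.3256, 0.0451]
tcp_rot: [-0.001, 0.712, -0.702, 0.0]
force: [0.1, -0.4, 0.4]
grip_width: 0.0788
```

```bash
python3 -c "
from h import *
go(.4295,.3317,.011,np.pi/2+.024)"
```

```text
t 23.25 pos [0.4378 0.3256 0.0451] w 0.0788 F [ 0.1 -0.4  0.4] q6 2.18
  dp [-0.62  0.83  3.41] rot [-0.003  0.001 -0.01 ]  alt [2.000e-03 4.000e-03 3.131e+00]
```

Emit:
arm_command --commands '[{"dp":[-0.62,0.8,0],"delta_rot":[-0.003,0,-0.01],"fingers":0.8},{"dp":[0,0,0.5],"delta_rot":[0,0,0],"fingers":0.8},{"dp":[0,0,1.2],"delta_rot":[0,0,0],"fingers":0.8},{"dp":[0,0,0.8],"delta_rot":[0,0,0],"fingers":0.8},{"dp":[0,0,0.4],"delta_rot":[0,0,0],"fingers":0.8},{"dp":[0,0,0],"delta_rot":[0,0,0],"fingers":0.8},{"dp":[0,0,0],"delta_rot":[0,0,0],"fingers":0.8},{"dp":[0,0,0],"delta_rot":[0,0,0],"fingers":0.8}]'

```text
t: 24.25
position: [0.4297, 0.3328, 0.0152]
tcp_rot: [-0.001, 0.716, -0.698, -0.001]
force: [-0.8, 0.6, -0.0]
grip_width: 0.0793
```

```bash
python3 -c "
from h import *
go(.4295,.3317,.011,np.pi/2+.024)"
```

```text
t 24.25 pos [0.4297 0.3328 0.0152] w 0.0793 F [-0.8  0.6 -0. ] q6 2.18
  dp [0.11 0.02 0.42] rot [-0.001  0.003  0.001]  alt [-4.000e-03 -2.000e-03 -3.141e+00]
```

Emit:
arm_command --commands '[{"dp":[0.1,0,0.4],"delta_rot":[0,0,0],"fingers":0.8},{"dp":[0,0,0],"delta_rot":[0,0,0],"fingers":-0.2},{"dp":[0,0,0],"delta_rot":[0,0,0],"fingers":-0.2},{"dp":[0,0,0],"delta_rot":[0,0,0],"fingers":-0.2},{"dp":[0,0,0],"delta_rot":[0,0,0],"fingers":-0.2},{"dp":[0,0,0],"delta_rot":[0,0,0],"fingers":-0.2},{"dp":[0,0,-3],"delta_rot":[0,0,0],"fingers":-0.2},{"dp":[0,0,-5],"delta_rot":[0,0,0],"fingers":-0.2}]'

```text
t: 25.25
position: [0.4273, 0.3298, 0.0893]
tcp_rot: [0.003, 0.716, -0.698, -0.001]
force: [1.0, 1.1, -1.7]
grip_width: 0.0477
```

```bash
python3 -c "
from h import *
go2(.6201,.1573,.12,np.pi/2+.0974)"
```

```text
t 25.25 pos [0.4273 0.3298 0.0893] w 0.0477 F [ 1.   1.1 -1.7] q6 2.18
  dp [ 17.73 -18.83  -3.14] rot [ 0.005 -0.002 -0.072]  alt [-3.000e-03 -8.000e-03  3.069e+00]
  after turn [-3.000e-03 -8.000e-03  3.069e+00] dp [-19.04  17.51  -3.07]
  after turn [ 0.005 -0.002 -0.072] dp [ 19.04 -17.51  -3.07]
```

Emit:
arm_command --commands '[{"dp":[0,0,-4],"delta_rot":[0.005,-0.002,-0.072],"fingers":-0.2},{"dp":[3.4,-3.2,0],"delta_rot":[0,0,0],"fingers":-0.2},{"dp":[4,-3.7,0],"delta_rot":[0,0,0],"fingers":-0.2},{"dp":[4,-3.7,0],"delta_rot":[0,0,0],"fingers":-0.2},{"dp":[4,-3.7,0],"delta_rot":[0,0,0],"fingers":-0.2},{"dp":[2.5,-2.2,0],"delta_rot":[0,0,0],"fingers":-0.2},{"dp":[0.5,-0.5,0],"delta_rot":[0,0,0],"fingers":-0.2},{"dp":[0,0,0],"delta_rot":[0,0,0],"fingers":-0.2}]'

```text
t: 26.25
position: [0.6208, 0.1608, 0.1343]
tcp_rot: [-0.003, 0.742, -0.67, 0.0]
force: [0.3, 0.7, -1.0]
grip_width: 0.0483
```

```bash
python3 -c "
from h import *
go2(.6201,.1573,.0245,np.pi/2+.0974)"
```

```text
t 26.25 pos [0.6208 0.1608 0.1343] w 0.0483 F [ 0.3  0.7 -1. ] q6 1.7
  dp [ 0.39  0.16 10.98] rot [-0.005  0.004  0.004]  alt [-0.006 -0.008 -3.137]
  after turn [-0.006 -0.008 -3.137] dp [-0.34 -0.1  10.98]
  after turn [-0.005  0.004  0.004] dp [ 0.34  0.1  10.98]
```

Emit:
arm_command --commands '[{"dp":[0.3,0.1,0],"delta_rot":[-0.005,0.004,0.004],"fingers":-0.2},{"dp":[0,0,2],"delta_rot":[0,0,0],"fingers":-0.2},{"dp":[0,0,3],"delta_rot":[0,0,0],"fingers":-0.2},{"dp":[0,0,2],"delta_rot":[0,0,0],"fingers":-0.2},{"dp":[0,0,1],"delta_rot":[0,0,0],"fingers":-0.2},{"dp":[0,0,0],"delta_rot":[0,0,0],"fingers":-0.2},{"dp":[0,0,0],"delta_rot":[0,0,0],"fingers":-0.2},{"dp":[0,0,0],"delta_rot":[0,0,0],"fingers":-0.2}]'

```text
t: 27.25
position: [0.6164, 0.1615, 0.0498]
tcp_rot: [0.001, 0.743, -0.67, -0.001]
force: [-0.6, -0.0, -1.6]
grip_width: 0.0476
```

```bash
python3 -c "
from h import *
go2(.6201,.1573,.0245,np.pi/2+.0974)"
```

```text
t 27.25 pos [0.6164 0.1615 0.0498] w 0.0476 F [-0.6 -0.  -1.6] q6 1.71
  dp [ 0.46 -0.33  2.53] rot [ 0.002 -0.     0.006]  alt [ 0.     0.004 -3.136]
  after turn [ 0.     0.004 -3.136] dp [-0.46  0.32  2.53]
  after turn [ 0.002 -0.     0.006] dp [ 0.46 -0.32  2.53]
```

Emit:
arm_command --commands '[{"dp":[0.46,-0.33,0.2],"delta_rot":[0.002,0,0.006],"fingers":-0.2},{"dp":[0,0,0.4],"delta_rot":[0,0,0],"fingers":-0.2},{"dp":[0,0,0.6],"delta_rot":[0,0,0],"fingers":-0.2},{"dp":[0,0,0.6],"delta_rot":[0,0,0],"fingers":-0.2},{"dp":[0,0,0.2],"delta_rot":[0,0,0],"fingers":-0.2},{"dp":[0,0,0],"delta_rot":[0,0,0],"fingers":-0.2},{"dp":[0,0,0],"delta_rot":[0,0,0],"fingers":-0.2},{"dp":[0,0,0],"delta_rot":[0,0,0],"fingers":-0.2}]'

```text
t: 28.25
position: [0.6213, 0.157, 0.0294]
tcp_rot: [-0.001, 0.74, -0.672, 0.001]
force: [0.6, 0.3, -1.1]
grip_width: 0.048
```

```bash
python3 -c "
from h import *
go(.6201,.1573,.0245,np.pi/2+.0974)"
```

```text
t 28.25 pos [0.6213 0.157  0.0294] w 0.048 F [ 0.6  0.3 -1.1] q6 1.7
  dp [-0.04  0.12  0.49] rot [-0.002  0.    -0.001]  alt [0.00e+00 3.00e-03 3.14e+00]
```

Emit:
arm_command --commands '[{"dp":[-0.04,0.1,0.4],"delta_rot":[0,0,0],"fingers":-0.2},{"dp":[0,0,0],"delta_rot":[0,0,0],"fingers":-0.2},{"dp":[0,0,0],"delta_rot":[0,0,0],"fingers":0.4},{"dp":[0,0,0],"delta_rot":[0,0,0],"fingers":0.4},{"dp":[0,0,0],"delta_rot":[0,0,0],"fingers":0.4},{"dp":[0,0,-2],"delta_rot":[0,0,0],"fingers":0.4},{"dp":[0,0,-3.5],"delta_rot":[0,0,0],"fingers":0.4},{"dp":[0,0,-4],"delta_rot":[0,0,0],"fingers":0.4}]'

```text
t: 29.25
position: [0.6188, 0.157, 0.1228]
tcp_rot: [0.001, 0.74, -0.672, -0.001]
force: [1.6, -0.2, 0.3]
grip_width: 0.0614
```

Emit:
arm_command --commands '[{"dp":[0,2,0],"delta_rot":[0,0,0],"fingers":0.4},{"dp":[-1.5,5,0],"delta_rot":[0,0,0],"fingers":0.8},{"dp":[-1.5,5,0],"delta_rot":[0,0,0],"fingers":0.8},{"dp":[-1,4,0],"delta_rot":[0,0,0.018],"fingers":0.8},{"dp":[0,2,0],"delta_rot":[0,0,0],"fingers":0.8},{"dp":[0,0,0],"delta_rot":[0,0,0],"fingers":0.8},{"dp":[0,0,0],"delta_rot":[0,0,0],"fingers":0.8},{"dp":[0,0,0],"delta_rot":[0,0,0],"fingers":0.8}]'

```text
t: 30.25
position: [0.4394, 0.1823, 0.1359]
tcp_rot: [-0.01, 0.734, -0.68, 0.006]
force: [-0.7, 0.1, -0.1]
grip_width: 0.0786
```

```bash
python3 -c "
from h import *
for n in('top','side'): cv2.imwrite(f'pics/{n}3.png',manip.grab_frame(n))
a=cv2.imread('pics/top3.png');b=cv2.imread('pics/side3.png')
cv2.imwrite('pics/c3.png',np.vstack([cv2.resize(a[120:300,140:500],None,fx=2,fy=2),cv2.resize(b[140:300,130:490],None,fx=2,fy=2)])[:, :720])
go2(.449,.2226,.020,np.pi/2+.079)"
```

```text
t 30.35 pos [0.4392 0.1823 0.1356] w 0.079 F [-0.3 -1.1 -0. ] q6 1.87
  dp [-3.89 -1.04 11.61] rot [-0.021  0.005 -0.003]  alt [0.008 0.034 3.139]
  after turn [0.008 0.034 3.139] dp [ 3.94  1.29 11.56]
  after turn [-0.021  0.005 -0.003] dp [-3.94 -1.29 11.56]
```

View pics/c3.png

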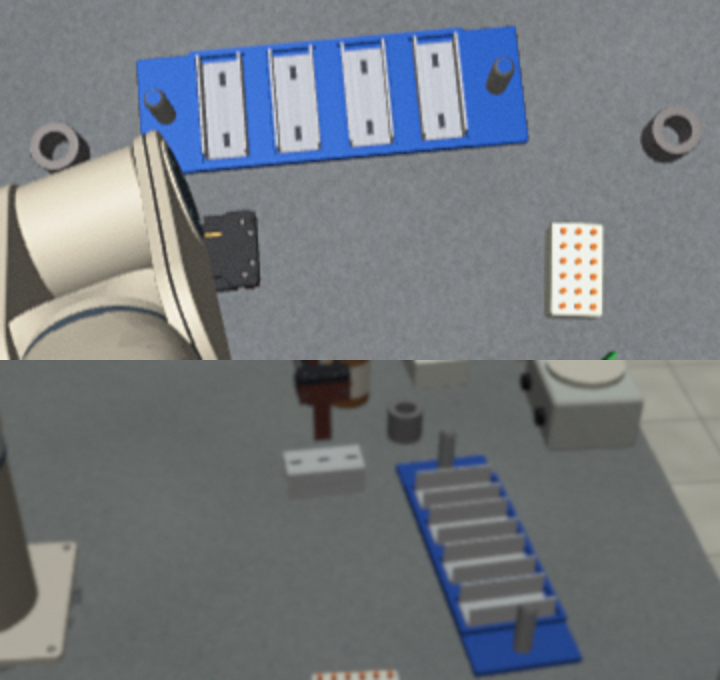

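All four open-up channels sit in their bays (slot pairs around top px 252, 287, 322 and 358). D is still near side px (292,190) and both sleeves are in place. Next I'll measure the channels in the bays and check D from the side view.

```bash
python3 - <<'E'
from h import *
im=cv2.imread("pics/top3.png");c=np.array([.6437,.0391,0]);Rz=R.from_euler('z',.0974)
for b in [(236,140,268,205),(272,138,304,200),(308,135,340,200),(344,130,376,195)]:
    o,P=slots(im,b,.015)
    o=o[o[:,2]>300]; P=unproj(o[:,:2],.015)
    L=Rz.inv().apply(P-c)*1e3; v=L[0]-L[-1]
    print(len(o),"cradle mm",L.mean(0).round(1),"yaw",(np.arctan2(v[1],v[0])).round(3),"len",np.linalg.norm(v).round(1))
ia,ib=cv2.imread("pics/side0.png"),cv2.imread("pics/side3.png")
for nm,I in(("0",ia),("3",ib)):
    g=cv2.cvtColor(I[175:205,265:320],cv2.COLOR_BGR2GRAY); 
    g=cv2.resize(g,None,fx=4,fy=4,interpolation=cv2.INTER_CUBIC)
    bw=(g>165).astype('u1');bw=cv2.morphologyEx(bw,cv2.MORPH_OPEN,np.ones((5,5)))
    k=max(cv2.findContours(bw,0,1)[0],key=cv2.contourArea);x=cv2.minAreaRect(k);print(nm,np.array(x[0])/4+[265,175],x[1],x[2])
E
```

```text
2 cradle mm [  0.3 121.   15. ] yaw -0.005 len 70.0
2 cradle mm [ 0.3 41.2 15. ] yaw -0.0 len 70.2
2 cradle mm [ -0.4 -38.8  15. ] yaw 0.003 len 70.1
2 cradle mm [  -0.4 -119.    15. ] yaw 0.001 len 70.3Traceback (most recent call last):
  File "<stdin>", line 13, in <module>
ValueError: max() iterable argument is empty
```

Emit:
arm_command --commands '[{"dp":[-3.9,-1.2,0],"delta_rot":[-0.021,0.005,-0.003],"fingers":0.9},{"dp":[0,0,0],"delta_rot":[0,0,0],"fingers":0.9},{"dp":[0,0,1],"delta_rot":[0,0,0],"fingers":0.9},{"dp":[0,0,2],"delta_rot":[0,0,0],"fingers":0.9},{"dp":[0,0,1.5],"delta_rot":[0,0,0],"fingers":0.9},{"dp":[0,0,0.5],"delta_rot":[0,0,0],"fingers":0.9},{"dp":[0,0,0],"delta_rot":[0,0,0],"fingers":0.9},{"dp":[0,0,0],"delta_rot":[0,0,0],"fingers":0.9}]'

```text
t: 31.35
position: [0.4481, 0.2194, 0.0821]
tcp_rot: [0.002, 0.733, -0.68, -0.0]
force: [0.5, 0.3, 0.5]
grip_width: 0.0835
```

```bash
python3 -c "
from h import *
a=cv2.imread('pics/side0.png');b=cv2.imread('pics/side3.png')
t=a[180:212,268:318]; m=cv2.matchTemplate(b[150:240,240:350],t,cv2.TM_CCOEFF_NORMED);_,v,_,p=cv2.minMaxLoc(m);print('D match',v,p[0]+240-268,p[1]+150-180)
go2(.449,.2226,.018,np.pi/2+.079)"
```

```text
D match 0.9922747015953064 0 0
t 31.35 pos [0.4481 0.2194 0.0821] w 0.0835 F [0.5 0.3 0.5] q6 1.93
  dp [-0.33 -0.14  6.41] rot [ 0.003 -0.002 -0.003]  alt [-3.000e-03 -5.000e-03  3.139e+00]
  after turn [-3.000e-03 -5.000e-03  3.139e+00] dp [0.31 0.12 6.41]
  after turn [ 0.003 -0.002 -0.003] dp [-0.31 -0.12  6.41]
```

Emit:
arm_command --commands '[{"dp":[-0.3,-0.12,0],"delta_rot":[0.003,-0.002,-0.003],"fingers":0.9},{"dp":[0,0,1],"delta_rot":[0,0,0],"fingers":0.9},{"dp":[0,0,2],"delta_rot":[0,0,0],"fingers":0.9},{"dp":[0,0,1.4],"delta_rot":[0,0,0],"fingers":0.9},{"dp":[0,0,0.6],"delta_rot":[0,0,0],"fingers":0.9},{"dp":[0,0,0],"delta_rot":[0,0,0],"fingers":0.9},{"dp":[0,0,0],"delta_rot":[0,0,0],"fingers":0.9},{"dp":[0,0,0],"delta_rot":[0,0,0],"fingers":0.9}]'

```text
t: 32.35
position: [0.4507, 0.2237, 0.0313]
tcp_rot: [-0.002, 0.735, -0.678, 0.001]
force: [-0.2, 0.0, 1.0]
grip_width: 0.0832
```

```bash
python3 -c "
from h import *
go(.449,.2226,.018,np.pi/2+.079)"
```

```text
t 32.35 pos [0.4507 0.2237 0.0313] w 0.0832 F [-0.2  0.   1. ] q6 1.93
  dp [0.1  0.18 1.33] rot [-0.004  0.001  0.001]  alt [-2.000e-03 -6.000e-03 -3.141e+00]
```

Emit:
arm_command --commands '[{"dp":[0.1,0.18,0.6],"delta_rot":[-0.004,0,0],"fingers":0.9},{"dp":[0,0,0.6],"delta_rot":[0,0,0],"fingers":0.9},{"dp":[0,0,0],"delta_rot":[0,0,0],"fingers":0.9},{"dp":[0,0,0],"delta_rot":[0,0,0],"fingers":0},{"dp":[0,0,0],"delta_rot":[0,0,0],"fingers":0},{"dp":[0,0,0],"delta_rot":[0,0,0],"fingers":0},{"dp":[0,0,0],"delta_rot":[0,0,0],"fingers":0},{"dp":[0,0,0],"delta_rot":[0,0,0],"fingers":0}]'

```text
t: 33.35
position: [0.4492, 0.2226, 0.019]
tcp_rot: [-0.001, 0.735, -0.678, -0.001]
force: [0.8, 0.4, -0.2]
grip_width: 0.0557
```

```bash
python3 -c "
from h import *
go2(.6437,.0391,.15,np.pi/2+.0974)"
```

```text
t 33.35 pos [0.4492 0.2226 0.019 ] w 0.0557 F [ 0.8  0.4 -0.2] q6 1.92
  dp [ 19.82 -17.94 -13.13] rot [-0.     0.002 -0.018]  alt [3.000e-03 1.000e-03 3.124e+00]
  after turn [3.000e-03 1.000e-03 3.124e+00] dp [-20.16  17.58 -13.1 ]
  after turn [-0.     0.002 -0.018] dp [ 20.16 -17.58 -13.1 ]
```

Emit:
arm_command --commands '[{"dp":[0,0,-3],"delta_rot":[0,0,0],"fingers":0},{"dp":[0,0,-5],"delta_rot":[0,0,-0.018],"fingers":0},{"dp":[3,-2.6,-3],"delta_rot":[0,0,0],"fingers":0},{"dp":[4.4,-3.9,0],"delta_rot":[0,0,0],"fingers":0},{"dp":[4.4,-3.9,0],"delta_rot":[0,0,0],"fingers":0},{"dp":[4.4,-3.9,0],"delta_rot":[0,0,0],"fingers":0},{"dp":[3,-2.5,0],"delta_rot":[0,0,0],"fingers":0},{"dp":[0,0,0],"delta_rot":[0,0,0],"fingers":0}]'

```text
t: 34.35
position: [0.6402, 0.0425, 0.1321]
tcp_rot: [-0.0, 0.742, -0.671, 0.0]
force: [-0.4, 0.5, -0.8]
grip_width: 0.0559
```

```bash
python3 -c "
from h import *
go2(.6437,.0391,.035,np.pi/2+.0974)"
```

```text
t 34.35 pos [0.6402 0.0425 0.1321] w 0.0559 F [-0.4  0.5 -0.8] q6 1.52
  dp [ 0.37 -0.3   9.71] rot [-0.001  0.     0.004]  alt [-1.000e-03 -1.000e-03 -3.138e+00]
  after turn [-1.000e-03 -1.000e-03 -3.138e+00] dp [-0.37  0.31  9.71]
  after turn [-0.001  0.     0.004] dp [ 0.37 -0.31  9.71]
```

Emit:
arm_command --commands '[{"dp":[0.3,-0.25,0],"delta_rot":[0,0,0.004],"fingers":0},{"dp":[0,0,1],"delta_rot":[0,0,0],"fingers":0},{"dp":[0,0,1.8],"delta_rot":[0,0,0],"fingers":0},{"dp":[0,0,1],"delta_rot":[0,0,0],"fingers":0},{"dp":[0,0,0.5],"delta_rot":[0,0,0],"fingers":0},{"dp":[0,0,0],"delta_rot":[0,0,0],"fingers":0},{"dp":[0,0,0],"delta_rot":[0,0,0],"fingers":0},{"dp":[0,0,0],"delta_rot":[0,0,0],"fingers":0}]'

```text
t: 35.35
position: [0.6393, 0.0428, 0.0847]
tcp_rot: [0.001, 0.742, -0.671, -0.002]
force: [-0.2, 0.7, -1.4]
grip_width: 0.0557
```

```bash
python3 -c "
from h import *
go2(.6437,.0391,.035,np.pi/2+.0974)"
```

```text
t 35.35 pos [0.6393 0.0428 0.0847] w 0.0557 F [-0.2  0.7 -1.4] q6 1.52
  dp [ 0.42 -0.42  4.97] rot [0.004 0.001 0.003]  alt [-2.000e-03  6.000e-03 -3.139e+00]
  after turn [-2.000e-03  6.000e-03 -3.139e+00] dp [-0.41  0.41  4.97]
  after turn [0.004 0.001 0.003] dp [ 0.41 -0.41  4.97]
```

Emit:
arm_command --commands '[{"dp":[0.4,-0.4,0],"delta_rot":[0.004,0,0.003],"fingers":0},{"dp":[0,0,0],"delta_rot":[0,0,0],"fingers":0},{"dp":[0,0,0.5],"delta_rot":[0,0,0],"fingers":0},{"dp":[0,0,0.6],"delta_rot":[0,0,0],"fingers":0},{"dp":[0,0,0.4],"delta_rot":[0,0,0],"fingers":0},{"dp":[0,0,0],"delta_rot":[0,0,0],"fingers":0},{"dp":[0,0,0],"delta_rot":[0,0,0],"fingers":0},{"dp":[0,0,0],"delta_rot":[0,0,0],"fingers":0}]'

```text
t: 36.35
position: [0.6443, 0.0389, 0.0691]
tcp_rot: [-0.001, 0.74, -0.672, -0.0]
force: [0.0, -0.4, -1.0]
grip_width: 0.0559
```

```bash
python3 -c "
from h import *
go2(.6437,.0391,.035,np.pi/2+.0974)"
```

```text
t 36.35 pos [0.6443 0.0389 0.0691] w 0.0559 F [ 0.  -0.4 -1. ] q6 1.51
  dp [-0.03  0.06  3.41] rot [-0.001  0.001 -0.001]  alt [2.000e-03 2.000e-03 3.141e+00]
  after turn [2.000e-03 2.000e-03 3.141e+00] dp [ 0.03 -0.06  3.41]
  after turn [-0.001  0.001 -0.001] dp [-0.03  0.06  3.41]
```

Emit:
arm_command --commands '[{"dp":[-0.03,0.06,0.5],"delta_rot":[0,0,0],"fingers":0},{"dp":[0,0,0.7],"delta_rot":[0,0,0],"fingers":0},{"dp":[0,0,0.7],"delta_rot":[0,0,0],"fingers":0},{"dp":[0,0,0.5],"delta_rot":[0,0,0],"fingers":0},{"dp":[0,0,0.3],"delta_rot":[0,0,0],"fingers":0},{"dp":[0,0,0],"delta_rot":[0,0,0],"fingers":0},{"dp":[0,0,0],"delta_rot":[0,0,0],"fingers":0},{"dp":[0,0,0],"delta_rot":[0,0,0],"fingers":0}]'

```text
t: 37.35
position: [0.6437, 0.0391, 0.0401]
tcp_rot: [-0.001, 0.74, -0.672, 0.0]
force: [-0.9, -0.3, -1.5]
grip_width: 0.056
```

```bash
python3 -c "
from h import *
go2(.6437,.0391,.035,np.pi/2+.0974)"
```

```text
t 37.35 pos [0.6437 0.0391 0.0401] w 0.056 F [-0.9 -0.3 -1.5] q6 1.51
  dp [0.   0.01 0.51] rot [-0.001  0.001 -0.001]  alt [2.000e-03 2.000e-03 3.141e+00]
  after turn [2.000e-03 2.000e-03 3.141e+00] dp [-0.   -0.    0.51]
  after turn [-0.001  0.001 -0.001] dp [0.   0.   0.51]
```

Emit:
arm_command --commands '[{"dp":[0,0,0.4],"delta_rot":[0,0,0],"fingers":0},{"dp":[0,0,0.1],"delta_rot":[0,0,0],"fingers":0},{"dp":[0,0,0],"delta_rot":[0,0,0],"fingers":0.5},{"dp":[0,0,0],"delta_rot":[0,0,0],"fingers":0.5},{"dp":[0,0,0],"delta_rot":[0,0,0],"fingers":0.5},{"dp":[0,0,-2],"delta_rot":[0,0,0],"fingers":0.5},{"dp":[0,0,-3.5],"delta_rot":[0,0,0],"fingers":0.5},{"dp":[0,0,-4.5],"delta_rot":[0,0,0],"fingers":0.5}]'

```text
t: 38.35
position: [0.6421, 0.039, 0.1372]
tcp_rot: [0.001, 0.74, -0.672, -0.002]
force: [0.3, -0.6, -1.1]
grip_width: 0.066
```

Emit:
arm_command --commands '[{"dp":[0,3,0],"delta_rot":[0,0,0.18],"fingers":0.8},{"dp":[0,5,0],"delta_rot":[0,0,0.18],"fingers":0.8},{"dp":[0,5,0],"delta_rot":[0,0,0.18],"fingers":0.8},{"dp":[0,5,0],"delta_rot":[0,0,0],"fingers":0.8},{"dp":[0,3,0],"delta_rot":[0,0,0],"fingers":0.8},{"dp":[0,0,0],"delta_rot":[0,0,0],"fingers":0.8},{"dp":[0,0,0],"delta_rot":[0,0,0],"fingers":0.8},{"dp":[0,0,0],"delta_rot":[0,0,0],"fingers":0.8}]'

```text
t: 39.35
position: [0.4462, 0.0904, 0.1507]
tcp_rot: [0.01, -0.526, 0.85, -0.005]
force: [-0.1, -0.2, -0.0]
grip_width: 0.0791
```

```bash
python3 -c "
from h import *
for n in('top','side'): cv2.imwrite(f'pics/{n}4.png',manip.grab_frame(n))
a=cv2.imread('pics/top4.png');b=cv2.imread('pics/side4.png')
cv2.imwrite('pics/c4.png',np.vstack([cv2.resize(a[120:240,140:500],None,fx=2.2,fy=2.2),cv2.resize(b[150:290,200:490],(792,330))]))
go2(.5802,.3362,.15,0)"
```

```text
t 39.45 pos [0.446  0.0903 0.1504] w 0.0791 F [-0.2  0.3 -0.4] q6 2.21
  dp [-27.99  -1.02   0.4 ] rot [-0.009  0.021  1.108]  alt [-0.024 -0.011 -2.033]
  after turn [-0.024 -0.011 -2.033] dp [ 13.42 -24.59   0.04]
  after turn [-0.009  0.021  1.108] dp [-13.42  24.59   0.04]
```

View pics/c4.png

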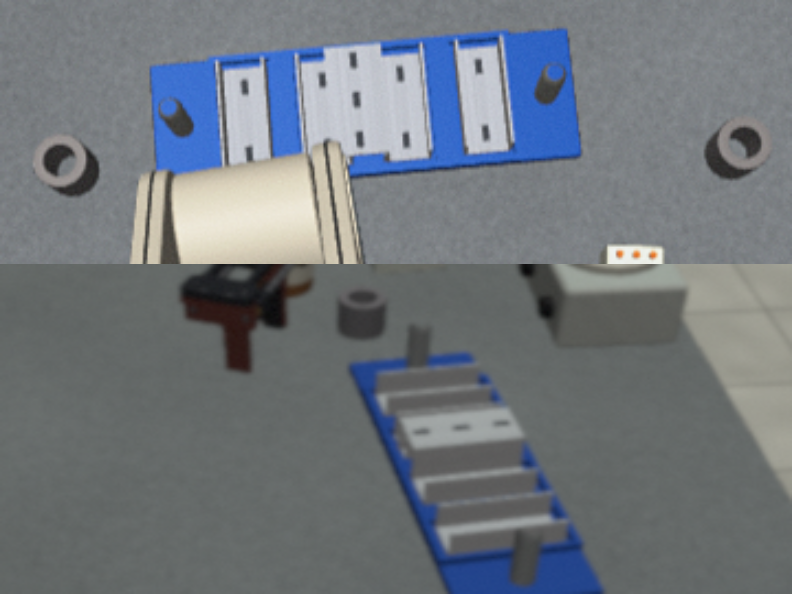

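D now spans the middle gap, with one flange in each neighbouring trough. The sleeves are at about top px (167.5,193.5) and (477.5,185.5). Next I'll measure D's final pose and both sleeves.

```bash
cat >> h.py <<'E'
def ring(img,x,y,z=.05):
    g=cv2.GaussianBlur(cv2.cvtColor(img,cv2.COLOR_BGR2GRAY).astype(np.float32),(0,0),.6);t=np.linspace(0,2*np.pi,90)[:-1]
    def samp(p,r):
        uv=proj(np.c_[p[0]+r*np.cos(t),p[1]+r*np.sin(t),np.full(len(t),z)]).astype(np.float32)
        return cv2.remap(g,uv[None,:,0],uv[None,:,1],cv2.INTER_LINEAR)[0]
    f=lambda p:np.mean([2*samp(p,.0215)-samp(p,.0135)-samp(p,.030)])
    G=np.arange(-.03,.0301,.003);b=max(((f((x+i,y+j)),x+i,y+j) for i in G for j in G))
    G=np.arange(-.003,.0031,.0005);b=max(((f((b[1]+i,b[2]+j)),b[1]+i,b[2]+j) for i in G for j in G));return np.round(b,4)
E
python3 - <<'E'
from h import *
c=np.array([.6437,.0391,0]);Rz=R.from_euler('z',.0974)
im=cv2.imread("pics/top4.png")
o,P=slots(im,(280,135,330,195),.059);print(o.round(1).tolist())
o=o[(o[:,0]>299)&(o[:,0]<306)&(o[:,2]>300)];P=unproj(o[:,:2],.059);L=Rz.inv().apply(P-c)*1e3;v=L[0]-L[-1];print("D",L.mean(0).round(1),np.arctan2(v[1],v[0]).round(3),np.linalg.norm(v).round(1))
for f in(0,4):
    im=cv2.imread(f"pics/top{f}.png");print(f,ring(im,.5802,.3362),ring(im,.6001,-.3339))
go2(.5802,.3362,.12,.57)
E
```

```text
[[300.1, 147.0, 504.0], [321.4, 153.1, 494.5], [286.0, 155.9, 468.0], [301.6, 164.8, 520.5], [303.1, 182.9, 514.5], [324.2, 183.2, 491.5]]
D [-1.8  7.7 59. ] -0.005 80.0
0 [131.9701   0.5812   0.3372] [100.0328   0.6021  -0.3324]
4 [126.2576   0.5812   0.3372] [96.1855  0.6021 -0.3324]
t 39.45 pos [0.446  0.0903 0.1504] w 0.0791 F [-0.2  0.3 -0.4] q6 2.21
  dp [-27.95  -0.97   3.4 ] rot [-0.014  0.017  0.538]  alt [-0.023 -0.019 -2.603]
  after turn [-0.023 -0.019 -2.603] dp [ 24.57 -13.46   3.04]
  after turn [-0.014  0.017  0.538] dp [-24.57  13.46   3.04]
```

```bash
python3 - <<'E'
from h import *
c=np.array([.6437,.0391,0]);Rz=R.from_euler('z',.0974)
for f in(3,4):
  im=cv2.imread(f"pics/top{f}.png")
  for b in [(236,140,268,205),(272,138,298,200),(310,135,340,200),(344,130,376,195)]:
    o,P=slots(im,b,.015);o=o[o[:,2]>300];P=unproj(o[:,:2],.015);print(f,(Rz.inv().apply(P-c)*1e3).round(1).tolist())
a=cv2.imread('pics/top4.png');b=cv2.imread('pics/side4.png')
cv2.imwrite('pics/c5.png',np.hstack([cv2.resize(a[130:200,265:345],None,fx=5,fy=5,interpolation=2),cv2.resize(b[195:265,320:400],None,fx=5,fy=5,interpolation=2)]))
E
```

```text
3 [[35.3, 120.8, 15.0], [-34.7, 121.2, 15.0]]
3 [[35.4, 41.2, 15.0], [-34.8, 41.3, 15.0]]
3 [[34.7, -38.7, 15.0], [-35.5, -38.9, 15.0]]
3 [[34.7, -119.0, 15.0], [-35.5, -119.1, 15.0]]
4 [[35.2, 120.8, 15.0]]
4 [[35.4, 41.3, 15.0]]
4 [[34.4, -38.5, 15.0], [-35.4, -38.3, 15.0]]
4 [[34.7, -118.9, 15.0], [-35.6, -119.1, 15.0]]
```

View pics/c5.png

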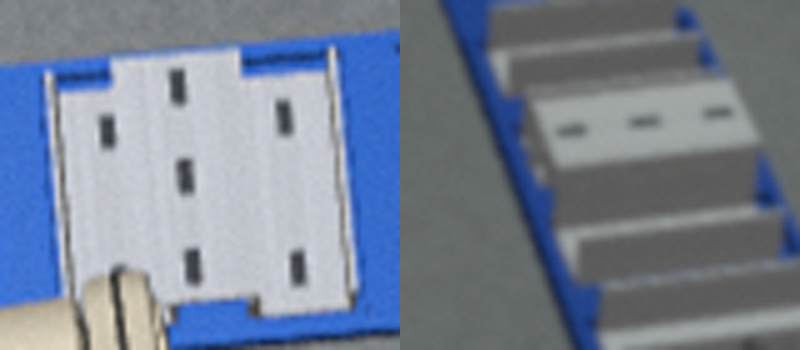

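D has been pushed about 6.5 mm toward +y, against one trough wall, while the arm was away, possibly by the announced knock. I'll regrip it and recentre it.

```bash
python3 -c "
from h import *
go2(.6413,.0455,.13,np.pi/2+.0930)"
```

```text
t 39.45 pos [0.446  0.0903 0.1504] w 0.0791 F [-0.2  0.3 -0.4] q6 2.21
  dp [ -4.68 -19.43   2.44] rot [-0.021  0.007 -0.556]  alt [0.009 0.028 2.586]
  after turn [0.009 0.028 2.586] dp [-6.27 19.03  2.04]
  after turn [-0.021  0.007 -0.556] dp [  6.27 -19.03   2.04]
```

Emit:
arm_command --commands '[{"dp":[0,0,0],"delta_rot":[-0.021,0.007,-0.18],"fingers":0.5},{"dp":[0,0,0],"delta_rot":[0,0,-0.18],"fingers":0.5},{"dp":[0,0,0],"delta_rot":[0,0,-0.18],"fingers":0.5},{"dp":[1.5,-4.6,0],"delta_rot":[0,0,0],"fingers":0.5},{"dp":[1.7,-5.2,0],"delta_rot":[0,0,0],"fingers":0.5},{"dp":[1.7,-5.2,0],"delta_rot":[0,0,0],"fingers":0.5},{"dp":[1.3,-3.8,0],"delta_rot":[0,0,0],"fingers":0.5},{"dp":[0,0,0],"delta_rot":[0,0,0],"fingers":0.5}]'

```text
t: 40.45
position: [0.6475, 0.0416, 0.1469]
tcp_rot: [-0.0, 0.739, -0.674, -0.003]
force: [0.3, -0.4, -0.5]
grip_width: 0.0655
```

Emit:
arm_command --commands '[{"dp":[0,0,0],"delta_rot":[0,0,0],"fingers":0.5},{"dp":[0,0,1],"delta_rot":[0,0,0],"fingers":0.5},{"dp":[0,0,1.5],"delta_rot":[0,0,0],"fingers":0.5},{"dp":[0,0,1],"delta_rot":[0,0,0],"fingers":0.5},{"dp":[0,0,0],"delta_rot":[0,0,0],"fingers":0.5},{"dp":[0,0,0],"delta_rot":[0,0,0],"fingers":0.5},{"dp":[0,0,0],"delta_rot":[0,0,0],"fingers":0.5},{"dp":[0,0,0],"delta_rot":[0,0,0],"fingers":0.5}]'

```text
t: 41.45
position: [0.6434, 0.0423, 0.1084]
tcp_rot: [0.001, 0.739, -0.674, -0.004]
force: [0.2, 0.2, -0.8]
grip_width: 0.066
```

```bash
python3 -c "
from h import *
go2(.6413,.0455,.035,np.pi/2+.0930)"
```

```text
t 41.45 pos [0.6434 0.0423 0.1084] w 0.066 F [ 0.2  0.2 -0.8] q6 1.52
  dp [-0.3   0.13  7.34] rot [ 0.008  0.004 -0.   ]  alt [ 0.007 -0.012  3.141]
  after turn [ 0.007 -0.012  3.141] dp [ 0.33 -0.18  7.34]
  after turn [ 0.008  0.004 -0.   ] dp [-0.33  0.18  7.34]
```

Emit:
arm_command --commands '[{"dp":[-0.33,0.18,0],"delta_rot":[0.008,0.004,0],"fingers":0.5},{"dp":[0,0,0.6],"delta_rot":[0,0,0],"fingers":0.5},{"dp":[0,0,0.8],"delta_rot":[0,0,0],"fingers":0.5},{"dp":[0,0,0.8],"delta_rot":[0,0,0],"fingers":0.5},{"dp":[0,0,0.3],"delta_rot":[0,0,0],"fingers":0.5},{"dp":[0,0,0],"delta_rot":[0,0,0],"fingers":0.5},{"dp":[0,0,0],"delta_rot":[0,0,0],"fingers":0.5},{"dp":[0,0,0],"delta_rot":[0,0,0],"fingers":0.5}]'

```text
t: 42.45
position: [0.6413, 0.0456, 0.0817]
tcp_rot: [-0.0, 0.739, -0.674, 0.0]
force: [-0.2, -0.3, -0.1]
grip_width: 0.0658
```

```bash
python3 -c "
from h import *
go2(.6413,.0455,.035,np.pi/2+.0930)"
```

```text
t 42.45 pos [0.6413 0.0456 0.0817] w 0.0658 F [-0.2 -0.3 -0.1] q6 1.53
  dp [0.02 0.01 4.67] rot [-0.001  0.    -0.001]  alt [0.000e+00 1.000e-03 3.141e+00]
  after turn [0.000e+00 1.000e-03 3.141e+00] dp [-0.01 -0.    4.67]
  after turn [-0.001  0.    -0.001] dp [0.01 0.   4.67]
```

Emit:
arm_command --commands '[{"dp":[0.01,0,0.8],"delta_rot":[0,0,0],"fingers":0.5},{"dp":[0,0,1],"delta_rot":[0,0,0],"fingers":0.5},{"dp":[0,0,1],"delta_rot":[0,0,0],"fingers":0.5},{"dp":[0,0,0.8],"delta_rot":[0,0,0],"fingers":0.5},{"dp":[0,0,0.4],"delta_rot":[0,0,0],"fingers":0.5},{"dp":[0,0,0],"delta_rot":[0,0,0],"fingers":0.5},{"dp":[0,0,0],"delta_rot":[0,0,0],"fingers":0.5},{"dp":[0,0,0],"delta_rot":[0,0,0],"fingers":0.5}]'

```text
t: 43.45
position: [0.6414, 0.0455, 0.0387]
tcp_rot: [-0.0, 0.739, -0.674, 0.0]
force: [-0.4, -0.1, -0.4]
grip_width: 0.0659
```

Emit:
arm_command --commands '[{"dp":[0,0,0],"delta_rot":[0,0,0],"fingers":0},{"dp":[0,0,0],"delta_rot":[0,0,0],"fingers":0},{"dp":[0,0,0],"delta_rot":[0,0,0],"fingers":0},{"dp":[0,0,0],"delta_rot":[0,0,0],"fingers":0},{"dp":[0,0,-0.3],"delta_rot":[0,0,0],"fingers":0},{"dp":[0,0,0],"delta_rot":[0,0,0],"fingers":0},{"dp":[0,0,0],"delta_rot":[0,0,0],"fingers":0},{"dp":[0,0,0],"delta_rot":[0,0,0],"fingers":0}]'

```text
t: 44.45
position: [0.6414, 0.0456, 0.0422]
tcp_rot: [-0.0, 0.739, -0.674, 0.0]
force: [0.0, 0.5, -1.2]
grip_width: 0.0558
```

```bash
python3 -c "
from h import *
go2(.6455,.0392,.036,np.pi/2+.0974)"
```

```text
t 44.45 pos [0.6414 0.0456 0.0422] w 0.0558 F [ 0.   0.5 -1.2] q6 1.53
  dp [ 0.67 -0.35  0.62] rot [-0.001  0.    -0.005]  alt [0.000e+00 2.000e-03 3.137e+00]
  after turn [0.000e+00 2.000e-03 3.137e+00] dp [-0.67  0.35  0.62]
  after turn [-0.001  0.    -0.005] dp [ 0.67 -0.35  0.62]
```

Emit:
arm_command --commands '[{"dp":[0.67,-0.17,0],"delta_rot":[0,0,-0.005],"fingers":0},{"dp":[0,0,0],"delta_rot":[0,0,0],"fingers":0},{"dp":[0,0,0],"delta_rot":[0,0,0],"fingers":0},{"dp":[0,0,0],"delta_rot":[0,0,0],"fingers":0},{"dp":[0,0,0],"delta_rot":[0,0,0],"fingers":0},{"dp":[0,0,0],"delta_rot":[0,0,0],"fingers":0},{"dp":[0,0,0],"delta_rot":[0,0,0],"fingers":0},{"dp":[0,0,0],"delta_rot":[0,0,0],"fingers":0}]'

```text
t: 45.45
position: [0.6438, 0.0385, 0.0421]
tcp_rot: [-0.0, 0.741, -0.672, 0.0]
force: [-0.2, 0.3, -2.6]
grip_width: 0.0559
```

```bash
python3 -c "
from h import *
go(.6437,.0391,.0392,np.pi/2+.0974)"
```

```text
t 45.45 pos [0.6438 0.0385 0.0421] w 0.0559 F [-0.2  0.3 -2.6] q6 1.51
  dp [-0.06  0.    0.29] rot [-0.001  0.     0.   ]  alt [-0.000e+00 -1.000e-03 -3.141e+00]
```

Emit:
arm_command --commands '[{"dp":[-0.06,0,0.25],"delta_rot":[0,0,0],"fingers":0},{"dp":[0,0,0],"delta_rot":[0,0,0],"fingers":0},{"dp":[0,0,0],"delta_rot":[0,0,0],"fingers":0.5},{"dp":[0,0,0],"delta_rot":[0,0,0],"fingers":0.5},{"dp":[0,0,0],"delta_rot":[0,0,0],"fingers":0.5},{"dp":[0,0,-2],"delta_rot":[0,0,0],"fingers":0.5},{"dp":[0,0,-3.5],"delta_rot":[0,0,0],"fingers":0.5},{"dp":[0,0,-4.5],"delta_rot":[0,0,0],"fingers":0.5}]'

```text
t: 46.45
position: [0.6419, 0.0391, 0.1413]
tcp_rot: [0.001, 0.741, -0.672, -0.002]
force: [0.7, -0.1, -0.2]
grip_width: 0.0658
```

Emit:
arm_command --commands '[{"dp":[0,3,0],"delta_rot":[0,0,-0.18],"fingers":0.8},{"dp":[0,5,0],"delta_rot":[0,0,-0.18],"fingers":0.8},{"dp":[0,5,0],"delta_rot":[0,0,-0.18],"fingers":0.8},{"dp":[0,5,0],"delta_rot":[0,0,-0.18],"fingers":0.8},{"dp":[0,2,0],"delta_rot":[0,0,-0.18],"fingers":0.8},{"dp":[0,0,0],"delta_rot":[0,0,-0.18],"fingers":0.8},{"dp":[0,0,0],"delta_rot":[0,0,-0.18],"fingers":0.8},{"dp":[0,0,0],"delta_rot":[0,0,-0.18],"fingers":0.8}]'

```text
t: 47.45
position: [0.4677, -0.048, 0.1568]
tcp_rot: [0.0, 1.0, 0.007, 0.01]
force: [0.4, -0.1, -0.9]
grip_width: 0.0788
```

```bash
cat > chk.py <<'E'
import sys
from h import *
f=sys.argv[1];im=manip.grab_frame('top');cv2.imwrite(f'pics/top{f}.png',im);cv2.imwrite(f'pics/side{f}.png',manip.grab_frame('side'))
c=np.array([.6437,.0391,0]);Rz=R.from_euler('z',.0974)
for b in [(236,140,268,205),(272,138,298,200),(310,135,340,200),(344,130,376,195)]:
    o,P=slots(im,b,.015);o=o[o[:,2]>300]
    if len(o): print("U",(Rz.inv().apply(unproj(o[:,:2],.015)-c)*1e3).round(1).tolist())
o,P=slots(im,(294,138,313,195),.059);o=o[o[:,2]>300]
if len(o): print("D",(Rz.inv().apply(unproj(o[:,:2],.059)-c)*1e3).round(1).tolist())
print("R",ring(im,.5812,.3372),ring(im,.6021,-.3324))
E
python3 chk.py 5; python3 -c "
from h import *
go2(.5812,.3372,.15,.57)"
```

```text
U [[35.3, 120.8, 15.0], [-34.7, 121.1, 15.0]]
U [[35.4, 41.2, 15.0], [-34.7, 41.2, 15.0]]
U [[33.6, -34.6, 15.0]]
U [[34.6, -118.9, 15.0]]
D [[38.5, 1.4, 59.0], [-1.3, 1.3, 59.0], [-41.6, 1.3, 59.0]]
R [125.0715   0.5812   0.3372] [94.5873  0.6021 -0.3324]
t 47.55 pos [ 0.4678 -0.0479  0.1567] w 0.0795 F [ 1.  -0.7 -0. ] q6 -0.14
  dp [ 11.67 -38.4    0.88] rot [ 0.007 -0.02  -0.561]  alt [-0.027 -0.009  2.581]
  after turn [ 0.007 -0.02  -0.561] dp [ 30.32 -26.3    0.67]
  after turn [-0.027 -0.009  2.581] dp [-30.32  26.3    0.67]
```

```bash
python3 -c "
from h import *
a=cv2.imread('pics/top5.png');b=cv2.imread('pics/side5.png')
cv2.imwrite('pics/c6.png',np.hstack([cv2.resize(a[125:205,265:385],None,fx=4,fy=4,interpolation=2),cv2.resize(b[190:270,325:405],None,fx=4,fy=4,interpolation=2)]))"
```

```text
(no output)
```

View pics/c6.png

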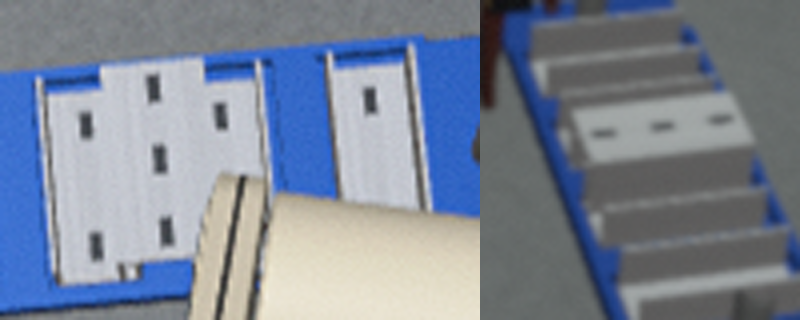

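Emit:
arm_command --commands '[{"dp":[0,0,0],"delta_rot":[0.007,-0.02,-0.18],"fingers":0.8},{"dp":[0,0,0],"delta_rot":[0,0,-0.18],"fingers":0.8},{"dp":[0,0,0],"delta_rot":[0,0,-0.18],"fingers":0.8},{"dp":[4,-3.5,0],"delta_rot":[0,0,0],"fingers":0.8},{"dp":[4.5,-3.9,0],"delta_rot":[0,0,0],"fingers":0.8},{"dp":[4.5,-3.9,0],"delta_rot":[0,0,0],"fingers":0.8},{"dp":[4.5,-3.9,0],"delta_rot":[0,0,0],"fingers":0.8},{"dp":[2,-1.7,0],"delta_rot":[0,0,0],"fingers":0.8}]'

```text
t: 48.55
position: [0.5525, 0.2034, 0.1656]
tcp_rot: [-0.001, 0.966, 0.259, 0.006]
force: [0.1, -0.6, 0.2]
grip_width: 0.0788
```

```bash
python3 chk.py 6;python3 -c "
from h import *
go2(.5812,.3372,.10,.57)"
```

```text
U [[35.2, 120.8, 15.0], [-34.8, 121.1, 15.0]]
U [[35.2, 41.3, 15.0], [-34.7, 41.2, 15.0]]
U [[33.7, -34.6, 15.0], [-36.6, -34.6, 15.0]]
U [[34.6, -118.9, 15.0], [-35.6, -119.1, 15.0]]
D [[38.6, 1.5, 59.0], [-1.3, 1.4, 59.0], [-41.6, 1.3, 59.0]]
R [25.5525  0.5937  0.3657] [92.9624  0.6021 -0.3324]
t 48.65 pos [0.5526 0.2031 0.1655] w 0.0793 F [-0.8 -0.9  0.4] q6 -0.2
  dp [  9.13 -10.17   6.65] rot [ 0.001 -0.012 -0.044]  alt [-1.800e-02 -2.000e-03  3.098e+00]
  after turn [ 0.001 -0.012 -0.044] dp [ 9.64 -9.75  6.55]
  after turn [-1.800e-02 -2.000e-03  3.098e+00] dp [-9.64  9.75  6.55]
```

```bash
python3 - <<'E'
from h import *
c=np.array([.6437,.0391,0]);Rz=R.from_euler('z',.0974)
b=cv2.imread('pics/side6.png')
for z in(.055,.059,.063):
    print(z,proj(unproj([[299.5,147],[0,0]][:1],z),"side").round(1).tolist(), proj(Rz.apply(np.array([[.0387,.0014,z],[-.0013,.0014,z],[-.0416,.0014,z]]))+c,"side").round(1).tolist())
# U wall-top corners of U- if flat, at camera-frame (-1.5,-34.6)
W=np.array([[sx*.055-.0015,-.0346+sy*.024,.046] for sy in(1,-1) for sx in(-1,1)])
W2=np.array([[sx*.055-.0004,-.119+sy*.024,.046] for sy in(1,-1) for sx in(-1,1)])
s=5;x0,y0=335,205
v=cv2.resize(b[y0:y0+90,x0:x0+90],None,fx=s,fy=s,interpolation=2)
for w in(W,W2):
    p=((proj(Rz.apply(w)+c,"side")-[x0,y0]+.5)*s).astype(int)
    for k in(0,2):cv2.line(v,tuple(map(int,p[k])),tuple(map(int,p[k+1])),(0,0,255),1)
cv2.imwrite('pics/c7.png',v)
E
```

```text
0.055 [[383.6, 217.8]] [[384.1, 219.6], [369.5, 221.3], [354.7, 223.1]]
0.059 [[383.3, 216.7]] [[384.3, 218.4], [369.7, 220.1], [354.8, 221.9]]
0.063 [[382.9, 215.6]] [[384.4, 217.2], [369.8, 218.9], [354.9, 220.7]]
```

View pics/c7.png

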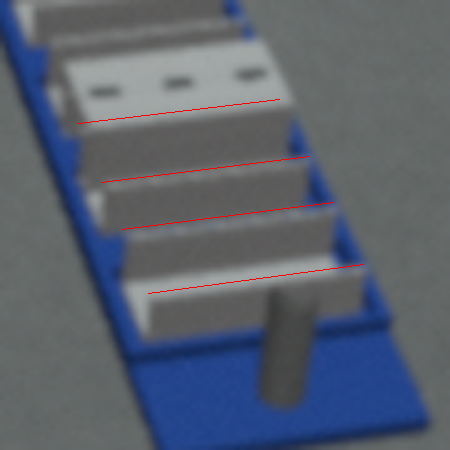

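The far wall matches the flat model as well as the outer channel does, and D's slots are at the expected height, so the stack is flat. The shifted open-up channel just rests against its rib. On to the left sleeve.

Emit:
arm_command --commands '[{"dp":[4,-4,0],"delta_rot":[0,-0.012,-0.044],"fingers":0.9},{"dp":[4,-4,0],"delta_rot":[0,0,0],"fingers":0.9},{"dp":[1.2,-1.2,1],"delta_rot":[0,0,0],"fingers":0.9},{"dp":[0,0,2],"delta_rot":[0,0,0],"fingers":0.9},{"dp":[0,0,2],"delta_rot":[0,0,0],"fingers":0.9},{"dp":[0,0,0],"delta_rot":[0,0,0],"fingers":0.9},{"dp":[0,0,0],"delta_rot":[0,0,0],"fingers":0.9},{"dp":[0,0,0],"delta_rot":[0,0,0],"fingers":0.9}]'

```text
t: 49.65
position: [0.5817, 0.3223, 0.1131]
tcp_rot: [0.002, 0.962, 0.273, -0.003]
force: [0.4, 0.1, -0.4]
grip_width: 0.0835
```

```bash
python3 -c "
from h import *
cv2.imwrite('pics/side7.png',manip.grab_frame('side'))
a=cv2.imread('pics/side0.png');b=cv2.imread('pics/side7.png')
t=a[160:182,320:345];m=cv2.matchTemplate(b[130:230,270:400],t,cv2.TM_CCOEFF_NORMED);_,v,_,p=cv2.minMaxLoc(m);print('sleeve match',v,p[0]+270-320,p[1]+130-160)
go2(.5812,.3372,.018,.57)"
```

```text
sleeve match 0.9976959824562073 0 0
t 49.7 pos [0.5818 0.3225 0.1133] w 0.0834 F [ 0.1 -0.6 -0. ] q6 -0.06
  dp [ 0.79 -1.31  9.52] rot [ 0.003  0.007 -0.017]  alt [ 0.01  -0.004  3.125]
  after turn [ 0.003  0.007 -0.017] dp [ 0.75 -1.27  9.53]
  after turn [ 0.01  -0.004  3.125] dp [-0.75  1.27  9.53]
```

Emit:
arm_command --commands '[{"dp":[0.75,-1.27,0],"delta_rot":[0.003,0.007,-0.017],"fingers":0.9},{"dp":[0,0,0.5],"delta_rot":[0,0,0],"fingers":0.9},{"dp":[0,0,1.5],"delta_rot":[0,0,0],"fingers":0.9},{"dp":[0,0,1.5],"delta_rot":[0,0,0],"fingers":0.9},{"dp":[0,0,0.6],"delta_rot":[0,0,0],"fingers":0.9},{"dp":[0,0,0],"delta_rot":[0,0,0],"fingers":0.9},{"dp":[0,0,0],"delta_rot":[0,0,0],"fingers":0.9},{"dp":[0,0,0],"delta_rot":[0,0,0],"fingers":0.9}]'

```text
t: 50.7
position: [0.5817, 0.3386, 0.0696]
tcp_rot: [-0.0, 0.959, 0.282, 0.001]
force: [-1.0, -0.3, -0.1]
grip_width: 0.0833
```

```bash
python3 -c "
from h import *
go2(.5812,.3372,.018,.57)"
```

```text
t 50.7 pos [0.5817 0.3386 0.0696] w 0.0833 F [-1.  -0.3 -0.1] q6 -0.06
  dp [-0.12  0.1   5.16] rot [-0.001 -0.001  0.002]  alt [ 2.00e-03 -1.00e-03 -3.14e+00]
  after turn [-0.001 -0.001  0.002] dp [-0.12  0.1   5.16]
  after turn [ 2.00e-03 -1.00e-03 -3.14e+00] dp [ 0.12 -0.1   5.16]
```

Emit:
arm_command --commands '[{"dp":[-0.12,0.1,0.8],"delta_rot":[0,0,0],"fingers":0.9},{"dp":[0,0,1.2],"delta_rot":[0,0,0],"fingers":0.9},{"dp":[0,0,1.2],"delta_rot":[0,0,0],"fingers":0.9},{"dp":[0,0,0.8],"delta_rot":[0,0,0],"fingers":0.9},{"dp":[0,0,0.5],"delta_rot":[0,0,0],"fingers":0.9},{"dp":[0,0,0],"delta_rot":[0,0,0],"fingers":0.9},{"dp":[0,0,0],"delta_rot":[0,0,0],"fingers":0.9},{"dp":[0,0,0],"delta_rot":[0,0,0],"fingers":0.9}]'

```text
t: 51.7
position: [0.5814, 0.3372, 0.0216]
tcp_rot: [-0.001, 0.959, 0.282, 0.001]
force: [0.4, -0.2, 0.1]
grip_width: 0.0836
```

Emit:
arm_command --commands '[{"dp":[0,0,0],"delta_rot":[0,0,0],"fingers":0},{"dp":[0,0,0],"delta_rot":[0,0,0],"fingers":0},{"dp":[0,0,0],"delta_rot":[0,0,0],"fingers":0},{"dp":[0,0,0],"delta_rot":[0,0,0],"fingers":0},{"dp":[0,0,0],"delta_rot":[0,0,0],"fingers":0},{"dp":[0,0,0],"delta_rot":[0,0,0],"fingers":0},{"dp":[0,0,0],"delta_rot":[0,0,0],"fingers":0},{"dp":[0,0,0],"delta_rot":[0,0,0],"fingers":0}]'

```text
t: 52.7
position: [0.5819, 0.3374, 0.0224]
tcp_rot: [-0.001, 0.959, 0.282, 0.001]
force: [-0.2, -0.0, -0.1]
grip_width: 0.0542
```

```bash
python3 -c "
from h import *
go2(.6256,.2239,.17,.57)"
```

```text
t 52.7 pos [0.5819 0.3374 0.0224] w 0.0542 F [-0.2 -0.  -0.1] q6 -0.06
  dp [ -2.42  11.91 -14.77] rot [-0.001 -0.003  0.002]  alt [ 5.00e-03 -1.00e-03 -3.14e+00]
  after turn [-0.001 -0.003  0.002] dp [ -2.45  11.92 -14.76]
  after turn [ 5.00e-03 -1.00e-03 -3.14e+00] dp [  2.45 -11.92 -14.76]
```

Emit:
arm_command --commands '[{"dp":[0,0,-3],"delta_rot":[0,0,0],"fingers":0},{"dp":[0,0,-5],"delta_rot":[0,0,0],"fingers":0},{"dp":[0,1,-3.5],"delta_rot":[0,0,0],"fingers":0},{"dp":[-0.8,4,0],"delta_rot":[0,0,0],"fingers":0},{"dp":[-0.8,4,0],"delta_rot":[0,0,0],"fingers":0},{"dp":[-0.6,2.4,0],"delta_rot":[0,0,0],"fingers":0},{"dp":[0,0,0],"delta_rot":[0,0,0],"fingers":0},{"dp":[0,0,0],"delta_rot":[0,0,0],"fingers":0}]'

```text
t: 53.7
position: [0.6248, 0.2272, 0.14]
tcp_rot: [-0.0, 0.959, 0.283, 0.001]
force: [-0.3, 0.5, 0.1]
grip_width: 0.054
```

```bash
python3 -c "
from h import *
go2(.6253,.2235,.115,.57)"
```

```text
t 53.7 pos [0.6248 0.2272 0.14  ] w 0.054 F [-0.3  0.5  0.1] q6 -0.24
  dp [-0.16  0.34  2.5 ] rot [-0.    -0.001  0.003]  alt [ 2.000e-03 -1.000e-03 -3.139e+00]
  after turn [-0.    -0.001  0.003] dp [-0.16  0.34  2.5 ]
  after turn [ 2.000e-03 -1.000e-03 -3.139e+00] dp [ 0.16 -0.34  2.5 ]
```

Emit:
arm_command --commands '[{"dp":[-0.16,0.34,0],"delta_rot":[0,0,0.003],"fingers":0},{"dp":[0,0,0],"delta_rot":[0,0,0],"fingers":0},{"dp":[0,0,0.6],"delta_rot":[0,0,0],"fingers":0},{"dp":[0,0,0.8],"delta_rot":[0,0,0],"fingers":0},{"dp":[0,0,0.3],"delta_rot":[0,0,0],"fingers":0},{"dp":[0,0,0],"delta_rot":[0,0,0],"fingers":0},{"dp":[0,0,0],"delta_rot":[0,0,0],"fingers":0},{"dp":[0,0,0],"delta_rot":[0,0,0],"fingers":0}]'

```text
t: 54.7
position: [0.6239, 0.226, 0.1209]
tcp_rot: [-0.001, 0.959, 0.283, -0.0]
force: [0.0, 0.4, -1.0]
grip_width: 0.0541
```

```bash
python3 -c "
from h import *
a=manip.grab_frame('top');b=manip.grab_frame('side')
cv2.imwrite('pics/c8.png',np.hstack([cv2.resize(a[120:220,160:280],None,fx=3.2,fy=3.2,interpolation=2),cv2.resize(b[140:240,300:420],None,fx=3.2,fy=3.2,interpolation=2)]))
go2(.6253,.2235,.036,.57)"
```

```text
t 54.8 pos [0.6239 0.2261 0.121 ] w 0.0538 F [-0.   0.1 -0.3] q6 -0.24
  dp [-0.02  0.3   8.49] rot [-0.001 -0.     0.003]  alt [ 0.000e+00 -2.000e-03 -3.138e+00]
  after turn [-0.001 -0.     0.003] dp [-0.02  0.29  8.5 ]
  after turn [ 0.000e+00 -2.000e-03 -3.138e+00] dp [ 0.02 -0.29  8.5 ]
```

View pics/c8.png

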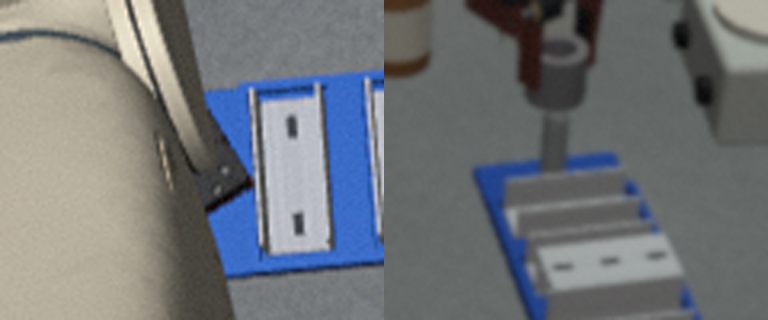

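The side view shows the sleeve lined up above the post. I'll correct by 3 mm and lower in stages.

Emit:
arm_command --commands '[{"dp":[-0.02,0.3,0],"delta_rot":[0,0,0.003],"fingers":0},{"dp":[0,0,0],"delta_rot":[0,0,0],"fingers":0},{"dp":[0,0,0.5],"delta_rot":[0,0,0],"fingers":0},{"dp":[0,0,0.8],"delta_rot":[0,0,0],"fingers":0},{"dp":[0,0,0.8],"delta_rot":[0,0,0],"fingers":0},{"dp":[0,0,0.4],"delta_rot":[0,0,0],"fingers":0},{"dp":[0,0,0],"delta_rot":[0,0,0],"fingers":0},{"dp":[0,0,0],"delta_rot":[0,0,0],"fingers":0}]'

```text
t: 55.8
position: [0.6252, 0.2231, 0.0937]
tcp_rot: [-0.001, 0.96, 0.281, -0.0]
force: [-1.4, 0.6, -0.6]
grip_width: 0.0539
```

```bash
python3 -c "
from h import *
go(.6253,.2235,.036,.57);print(tool()[0]['moment'].round(2))"
```

```text
t 55.8 pos [0.6252 0.2231 0.0937] w 0.0539 F [-1.4  0.6 -0.6] q6 -0.25
  dp [ 0.03 -0.02  5.77] rot [-0.001  0.001 -0.   ]  alt [1.000e-03 2.000e-03 3.141e+00]
[-0.02 -0.1   0.03]
```

Emit:
arm_command --commands '[{"dp":[0,0,0.7],"delta_rot":[0,0,0],"fingers":0},{"dp":[0,0,0.9],"delta_rot":[0,0,0],"fingers":0},{"dp":[0,0,0.9],"delta_rot":[0,0,0],"fingers":0},{"dp":[0,0,0.9],"delta_rot":[0,0,0],"fingers":0},{"dp":[0,0,0.7],"delta_rot":[0,0,0],"fingers":0},{"dp":[0,0,0.4],"delta_rot":[0,0,0],"fingers":0},{"dp":[0,0,0],"delta_rot":[0,0,0],"fingers":0},{"dp":[0,0,0],"delta_rot":[0,0,0],"fingers":0}]'

```text
t: 56.8
position: [0.6252, 0.2232, 0.0454]
tcp_rot: [-0.001, 0.96, 0.281, -0.0]
force: [0.5, 0.4, 0.0]
grip_width: 0.054
```

```bash
python3 -c "
from h import *
go(.6253,.2235,.036,.57)"
```

```text
t 56.8 pos [0.6252 0.2232 0.0454] w 0.054 F [0.5 0.4 0. ] q6 -0.25
  dp [ 0.02 -0.02  0.94] rot [-0.001  0.001 -0.   ]  alt [1.000e-03 2.000e-03 3.142e+00]
```

Emit:
arm_command --commands '[{"dp":[0,0,0.6],"delta_rot":[0,0,0],"fingers":0},{"dp":[0,0,0.4],"delta_rot":[0,0,0],"fingers":0},{"dp":[0,0,0],"delta_rot":[0,0,0],"fingers":0.6},{"dp":[0,0,0],"delta_rot":[0,0,0],"fingers":0.6},{"dp":[0,0,0],"delta_rot":[0,0,0],"fingers":0.6},{"dp":[0,0,-2],"delta_rot":[0,0,0],"fingers":0.6},{"dp":[0,0,-4],"delta_rot":[0,0,0],"fingers":0.6},{"dp":[0,0,-5],"delta_rot":[0,0,0],"fingers":0.6}]'

```text
t: 57.8
position: [0.6238, 0.2226, 0.1471]
tcp_rot: [-0.0, 0.96, 0.281, -0.003]
force: [0.2, 0.0, -0.2]
grip_width: 0.0701
```

```bash
python3 -c "
from h import *
go2(.6021,-.3324,.15,0)"
```

```text
t 57.8 pos [0.6238 0.2226 0.1471] w 0.0701 F [ 0.2  0.  -0.2] q6 -0.25
  dp [-31.77  45.56  -0.24] rot [-0.001  0.006  0.57 ]  alt [-8.000e-03 -1.000e-03 -2.572e+00]
  after turn [-0.001  0.006  0.57 ] dp [-2.17 55.5  -0.29]
  after turn [-8.000e-03 -1.000e-03 -2.572e+00] dp [  2.17 -55.5   -0.29]
```

Emit:
arm_command --commands '[{"dp":[0,0,0],"delta_rot":[0,0,0.18],"fingers":0.8},{"dp":[0,0,0],"delta_rot":[0,0,0.18],"fingers":0.8},{"dp":[0,0,0],"delta_rot":[0,0,0.18],"fingers":0.8},{"dp":[0,4,0],"delta_rot":[0,0,0.03],"fingers":0.8},{"dp":[-0.2,5.5,0],"delta_rot":[0,0,0],"fingers":0.8},{"dp":[-0.2,5.5,0],"delta_rot":[0,0,0],"fingers":0.8},{"dp":[-0.2,5.5,0],"delta_rot":[0,0,0],"fingers":0.8},{"dp":[-0.2,5.5,0],"delta_rot":[0,0,0],"fingers":0.8}]'

```text
t: 58.8
position: [0.6196, -0.0384, 0.1666]
tcp_rot: [-0.003, 1.0, -0.006, 0.01]
force: [0.8, -0.6, -0.1]
grip_width: 0.079
```

Emit:
arm_command --commands '[{"dp":[-0.2,5.5,0],"delta_rot":[0,0,0],"fingers":0.9},{"dp":[-0.2,5.5,0],"delta_rot":[0,0,0],"fingers":0.9},{"dp":[-0.2,5,0],"delta_rot":[0,0,0],"fingers":0.9},{"dp":[0,2.5,0],"delta_rot":[0,0,0],"fingers":0.9},{"dp":[0,0,0],"delta_rot":[0,0,0],"fingers":0.9},{"dp":[0,0,0],"delta_rot":[0,0,0],"fingers":0.9},{"dp":[0,0,0],"delta_rot":[0,0,0],"fingers":0.9},{"dp":[0,0,0],"delta_rot":[0,0,0],"fingers":0.9}]'

```text
t: 59.8
position: [0.6123, -0.2315, 0.1764]
tcp_rot: [-0.001, 1.0, -0.008, 0.016]
force: [-1.1, 0.6, -0.1]
grip_width: 0.0834
```

```bash
python3 chk.py 8; python3 -c "
from h import *
a=cv2.imread('pics/top8.png');b=cv2.imread('pics/side8.png')
cv2.imwrite('pics/c9.png',np.hstack([cv2.resize(a[110:300,160:540],None,fx=1.3,fy=1.3,interpolation=2),cv2.resize(b[150:400,300:420],(118,247))]))
print('left',ring(a,.6253,.2235,.062))
go2(.6021,-.3324,.018,0)"
```

```text
U [[35.5, 121.0, 15.0], [-34.7, 121.1, 15.0]]
U [[34.9, 41.6, 15.0]]
U [[33.9, -34.5, 15.0], [15.2, -21.9, 15.0], [-36.8, -34.6, 15.0]]
U [[34.0, -118.4, 15.0], [-35.6, -118.9, 15.0]]
D [[37.8, 2.0, 59.0], [-1.2, 1.3, 59.0], [-41.6, 1.3, 59.0]]
R [3.4856 0.6007 0.3187] [ 3.5458  0.6326 -0.2994]
left [126.5989   0.6253   0.224 ]
t 59.9 pos [ 0.6123 -0.2317  0.1763] w 0.0836 F [-0.3  0.1 -0.5] q6 -0.38
  dp [-1.36 10.13 15.76] rot [-0.003 -0.031 -0.015]  alt [-0.049  0.004  3.126]
  after turn [-0.003 -0.031 -0.015] dp [-1.02 10.07 15.83]
  after turn [-0.049  0.004  3.126] dp [  1.02 -10.07  15.83]
```

View pics/c9.png

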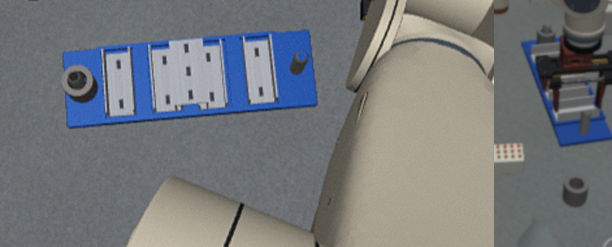

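Left sleeve is down over its post (top ring matched at z = 62 mm). The right sleeve is still at side px (382,344). Proceeding to it.

Emit:
arm_command --commands '[{"dp":[-1,4,0],"delta_rot":[-0.003,-0.031,-0.015],"fingers":0.9},{"dp":[0,4,1],"delta_rot":[0,0,0],"fingers":0.9},{"dp":[0,2,2.5],"delta_rot":[0,0,0],"fingers":0.9},{"dp":[0,0,3],"delta_rot":[0,0,0],"fingers":0.9},{"dp":[0,0,2],"delta_rot":[0,0,0],"fingers":0.9},{"dp":[0,0,0],"delta_rot":[0,0,0],"fingers":0.9},{"dp":[0,0,0],"delta_rot":[0,0,0],"fingers":0.9},{"dp":[0,0,0],"delta_rot":[0,0,0],"fingers":0.9}]'

```text
t: 60.9
position: [0.6042, -0.3319, 0.0905]
tcp_rot: [0.001, 1.0, 0.003, 0.001]
force: [0.2, -0.2, 0.5]
grip_width: 0.0836
```

```bash
python3 -c "
from h import *
b=manip.grab_frame('side');a=cv2.imread('pics/side0.png')
t=a[328:360,366:400];m=cv2.matchTemplate(b[290:400,310:460],t,cv2.TM_CCOEFF_NORMED);_,v,_,p=cv2.minMaxLoc(m);print('sleeve match',v,p[0]+310-366,p[1]+290-328)
go2(.6021,-.3324,.018,0)"
```

```text
sleeve match 0.9980759024620056 0 0
t 60.95 pos [ 0.6044 -0.332   0.0907] w 0.0834 F [ 0.4  0.7 -0.4] q6 -0.52
  dp [-0.25  0.03  7.27] rot [ 0.002 -0.003  0.006]  alt [ 4.000e-03  3.000e-03 -3.136e+00]
  after turn [ 0.002 -0.003  0.006] dp [-0.23  0.04  7.27]
  after turn [ 4.000e-03  3.000e-03 -3.136e+00] dp [ 0.23 -0.04  7.27]
```

Emit:
arm_command --commands '[{"dp":[-0.23,0.04,0],"delta_rot":[0.002,-0.003,0.006],"fingers":0.9},{"dp":[0,0,0],"delta_rot":[0,0,0],"fingers":0.9},{"dp":[0,0,1],"delta_rot":[0,0,0],"fingers":0.9},{"dp":[0,0,1.8],"delta_rot":[0,0,0],"fingers":0.9},{"dp":[0,0,1.5],"delta_rot":[0,0,0],"fingers":0.9},{"dp":[0,0,0.8],"delta_rot":[0,0,0],"fingers":0.9},{"dp":[0,0,0],"delta_rot":[0,0,0],"fingers":0.9},{"dp":[0,0,0],"delta_rot":[0,0,0],"fingers":0.9}]'

```text
t: 61.95
position: [0.6018, -0.3323, 0.036]
tcp_rot: [-0.0, 1.0, -0.0, -0.0]
force: [-0.3, -1.1, 0.9]
grip_width: 0.0832
```

```bash
python3 -c "
from h import *
go2(.6021,-.3324,.022,0)"
```

```text
t 61.95 pos [ 0.6018 -0.3323  0.036 ] w 0.0832 F [-0.3 -1.1  0.9] q6 -0.52
  dp [0.03 0.01 1.4 ] rot [-0.     0.001 -0.001]  alt [1.000e-03 0.000e+00 3.141e+00]
  after turn [-0.     0.001 -0.001] dp [0.03 0.01 1.4 ]
  after turn [1.000e-03 0.000e+00 3.141e+00] dp [-0.03 -0.01  1.4 ]
```

Emit:
arm_command --commands '[{"dp":[0.03,0,0.7],"delta_rot":[0,0,0],"fingers":0.9},{"dp":[0,0,0.6],"delta_rot":[0,0,0],"fingers":0.9},{"dp":[0,0,0],"delta_rot":[0,0,0],"fingers":0},{"dp":[0,0,0],"delta_rot":[0,0,0],"fingers":0},{"dp":[0,0,0],"delta_rot":[0,0,0],"fingers":0},{"dp":[0,0,0],"delta_rot":[0,0,0],"fingers":0},{"dp":[0,0,0],"delta_rot":[0,0,0],"fingers":0},{"dp":[0,0,0],"delta_rot":[0,0,0],"fingers":0}]'

```text
t: 62.95
position: [0.6029, -0.3327, 0.0235]
tcp_rot: [0.0, 1.0, -0.0, 0.0]
force: [0.7, 0.1, -0.6]
grip_width: 0.0542
```

```bash
python3 -c "
from h import *
go2(.6617,-.1458,.13,0)"
```

```text
t 62.95 pos [ 0.6029 -0.3327  0.0235] w 0.0542 F [ 0.7  0.1 -0.6] q6 -0.52
  dp [  5.88 -18.68 -10.67] rot [ 0.001 -0.001 -0.001]  alt [-1.000e-03 -1.000e-03  3.141e+00]
  after turn [ 0.001 -0.001 -0.001] dp [  5.88 -18.69 -10.65]
  after turn [-1.000e-03 -1.000e-03  3.141e+00] dp [ -5.88  18.69 -10.65]
```

Emit:
arm_command --commands '[{"dp":[0,0,-3],"delta_rot":[0,0,0],"fingers":0},{"dp":[0,0,-5],"delta_rot":[0,0,0],"fingers":0},{"dp":[1,-3,-3],"delta_rot":[0,0,0],"fingers":0},{"dp":[1.6,-5,0],"delta_rot":[0,0,0],"fingers":0},{"dp":[1.6,-5,0],"delta_rot":[0,0,0],"fingers":0},{"dp":[1.3,-4.2,0],"delta_rot":[0,0,0],"fingers":0},{"dp":[0.3,-0.8,0],"delta_rot":[0,0,0],"fingers":0},{"dp":[0,0,0],"delta_rot":[0,0,0],"fingers":0}]'

```text
t: 63.95
position: [0.6626, -0.1489, 0.1374]
tcp_rot: [0.0, 1.0, -0.001, 0.001]
force: [-0.0, -0.8, -0.7]
grip_width: 0.0544
```

```bash
python3 -c "
from h import *
go2(.6617,-.1458,.12,0)"
```

```text
t 63.95 pos [ 0.6626 -0.1489  0.1374] w 0.0544 F [-0.  -0.8 -0.7] q6 -0.24
  dp [-0.1  -0.31  1.74] rot [ 0.001 -0.002 -0.003]  alt [-4.000e-03 -1.000e-03  3.139e+00]
  after turn [ 0.001 -0.002 -0.003] dp [-0.09 -0.31  1.74]
  after turn [-4.000e-03 -1.000e-03  3.139e+00] dp [0.09 0.31 1.74]
```

Emit:
arm_command --commands '[{"dp":[0,0,0],"delta_rot":[0,0,-0.003],"fingers":0},{"dp":[-0.05,-0.25,0],"delta_rot":[0,0,0],"fingers":0},{"dp":[0,0,0.6],"delta_rot":[0,0,0],"fingers":0},{"dp":[0,0,0.6],"delta_rot":[0,0,0],"fingers":0},{"dp":[0,0,0.2],"delta_rot":[0,0,0],"fingers":0},{"dp":[0,0,0],"delta_rot":[0,0,0],"fingers":0},{"dp":[0,0,0],"delta_rot":[0,0,0],"fingers":0},{"dp":[0,0,0],"delta_rot":[0,0,0],"fingers":0}]'

```text
t: 64.95
position: [0.6606, -0.1506, 0.1216]
tcp_rot: [0.0, 1.0, -0.002, 0.0]
force: [0.0, -0.3, -0.7]
grip_width: 0.0542
```

```bash
python3 -c "
from h import *
b=manip.grab_frame('side');cv2.imwrite('pics/side9.png',b)
cv2.imwrite('pics/c10.png',cv2.resize(b[200:320,330:450],None,fx=4,fy=4,interpolation=2))
go2(.6617,-.1458,.036,0)"
```

```text
t 65.0 pos [ 0.6607 -0.1506  0.1216] w 0.0541 F [ 0.4 -0.5 -1.3] q6 -0.24
  dp [ 0.09 -0.49  8.56] rot [ 0.001 -0.001 -0.004]  alt [-2.000e-03 -2.000e-03  3.137e+00]
  after turn [ 0.001 -0.001 -0.004] dp [ 0.1  -0.48  8.56]
  after turn [-2.000e-03 -2.000e-03  3.137e+00] dp [-0.1   0.48  8.56]
```

View pics/c10.png

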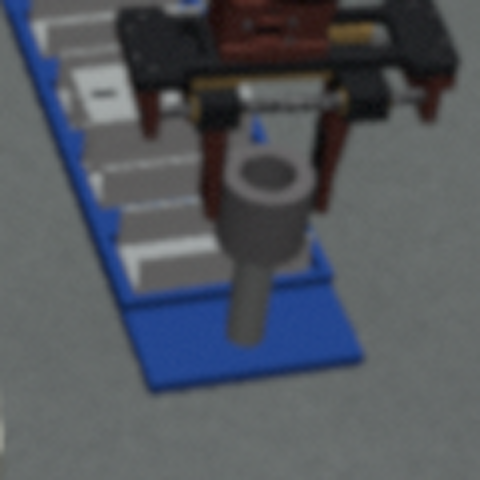

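Emit:
arm_command --commands '[{"dp":[0.1,-0.48,0],"delta_rot":[0,0,-0.004],"fingers":0},{"dp":[0,0,0],"delta_rot":[0,0,0],"fingers":0},{"dp":[0,0,0],"delta_rot":[0,0,0],"fingers":0},{"dp":[0,0,0.5],"delta_rot":[0,0,0],"fingers":0},{"dp":[0,0,0.4],"delta_rot":[0,0,0],"fingers":0},{"dp":[0,0,0],"delta_rot":[0,0,0],"fingers":0},{"dp":[0,0,0],"delta_rot":[0,0,0],"fingers":0},{"dp":[0,0,0],"delta_rot":[0,0,0],"fingers":0}]'

```text
t: 66.0
position: [0.6618, -0.1453, 0.112]
tcp_rot: [0.001, 1.0, 0.0, 0.001]
force: [0.6, -0.2, -1.2]
grip_width: 0.0544
```

```bash
python3 -c "
from h import *
go(.6617,-.1458,.036,0)"
```

```text
t 66.0 pos [ 0.6618 -0.1453  0.112 ] w 0.0544 F [ 0.6 -0.2 -1.2] q6 -0.23
  dp [-0.02  0.04  7.6 ] rot [ 0.001 -0.001  0.   ]  alt [ 2.000e-03  2.000e-03 -3.142e+00]
```

Emit:
arm_command --commands '[{"dp":[0,0.04,0.5],"delta_rot":[0,0,0],"fingers":0},{"dp":[0,0,0.6],"delta_rot":[0,0,0],"fingers":0},{"dp":[0,0,0.6],"delta_rot":[0,0,0],"fingers":0},{"dp":[0,0,0.4],"delta_rot":[0,0,0],"fingers":0},{"dp":[0,0,0],"delta_rot":[0,0,0],"fingers":0},{"dp":[0,0,0],"delta_rot":[0,0,0],"fingers":0},{"dp":[0,0,0],"delta_rot":[0,0,0],"fingers":0},{"dp":[0,0,0],"delta_rot":[0,0,0],"fingers":0}]'

```text
t: 67.0
position: [0.6619, -0.1458, 0.0895]
tcp_rot: [0.001, 1.0, 0.0, 0.001]
force: [-0.1, -0.3, -0.8]
grip_width: 0.0542
```

```bash
python3 -c "
from h import *
go(.6617,-.1458,.037,0)"
```

```text
t 67.0 pos [ 0.6619 -0.1458  0.0895] w 0.0542 F [-0.1 -0.3 -0.8] q6 -0.23
  dp [-0.03 -0.    5.25] rot [ 0.001 -0.001  0.   ]  alt [ 2.000e-03  2.000e-03 -3.141e+00]
```

Emit:
arm_command --commands '[{"dp":[0,0,0.7],"delta_rot":[0,0,0],"fingers":0},{"dp":[0,0,0.9],"delta_rot":[0,0,0],"fingers":0},{"dp":[0,0,0.9],"delta_rot":[0,0,0],"fingers":0},{"dp":[0,0,0.9],"delta_rot":[0,0,0],"fingers":0},{"dp":[0,0,0.5],"delta_rot":[0,0,0],"fingers":0},{"dp":[0,0,0.3],"delta_rot":[0,0,0],"fingers":0},{"dp":[0,0,0],"delta_rot":[0,0,0],"fingers":0},{"dp":[0,0,0],"delta_rot":[0,0,0],"fingers":0}]'

```text
t: 68.0
position: [0.6617, -0.1458, 0.044]
tcp_rot: [0.0, 1.0, 0.0, 0.0]
force: [0.3, 0.3, -0.3]
grip_width: 0.0541
```

```bash
python3 -c "
from h import *
go(.6617,-.1458,.037,0)"
```

```text
t 68.0 pos [ 0.6617 -0.1458  0.044 ] w 0.0541 F [ 0.3  0.3 -0.3] q6 -0.23
  dp [-0.  -0.   0.7] rot [ 0.001 -0.     0.   ]  alt [ 1.000e-03  1.000e-03 -3.141e+00]
```

Emit:
arm_command --commands '[{"dp":[0,0,0.5],"delta_rot":[0,0,0],"fingers":0},{"dp":[0,0,0.2],"delta_rot":[0,0,0],"fingers":0},{"dp":[0,0,0],"delta_rot":[0,0,0],"fingers":0.6},{"dp":[0,0,0],"delta_rot":[0,0,0],"fingers":0.6},{"dp":[0,0,0],"delta_rot":[0,0,0],"fingers":0.6},{"dp":[0,0,-2],"delta_rot":[0,0,0],"fingers":0.6},{"dp":[0,0,-4],"delta_rot":[0,0,0],"fingers":0.6},{"dp":[0,0,-5],"delta_rot":[0,0,0],"fingers":0.6}]'

```text
t: 69.0
position: [0.6599, -0.1453, 0.1487]
tcp_rot: [-0.0, 1.0, 0.0, -0.002]
force: [0.1, 0.5, 0.1]
grip_width: 0.0703
```

Emit:
arm_command --commands '[{"dp":[-2,2,-1],"delta_rot":[0,0,0],"fingers":0.6},{"dp":[-3.5,3.5,0],"delta_rot":[0,0,0],"fingers":0.6},{"dp":[-3.5,3.5,0],"delta_rot":[0,0,0],"fingers":0.6},{"dp":[-3.5,3.5,0],"delta_rot":[0,0,0],"fingers":0.6},{"dp":[-3.5,3.5,0],"delta_rot":[0,0,0],"fingers":0.6},{"dp":[-2,2,0],"delta_rot":[0,0,0],"fingers":0.6},{"dp":[0,0,0],"delta_rot":[0,0,0],"fingers":0.6},{"dp":[0,0,0],"delta_rot":[0,0,0],"fingers":0.6}]'

```text
t: 70.0
position: [0.4725, -0.3327, 0.1683]
tcp_rot: [0.002, 1.0, -0.001, 0.003]
force: [0.4, 0.2, 0.7]
grip_width: 0.0703
```

```bash
python3 chk.py 10; python3 -c "
from h import *
a=cv2.imread('pics/top10.png');b=cv2.imread('pics/side10.png')
print('left',ring(a,.6253,.2235,.062),'right',ring(a,.6617,-.1458,.062))
cv2.imwrite('pics/c11.png',np.hstack([cv2.resize(a[110:270,190:430],None,fx=2,fy=2,interpolation=2),cv2.resize(b[160:320,280:440],None,fx=2,fy=2,interpolation=2)]))"
```

```text
U [[35.2, 120.8, 15.0], [-34.7, 121.1, 15.0]]
U [[35.4, 41.2, 15.0], [-34.7, 41.3, 15.0]]
U [[33.5, -34.6, 15.0], [-36.6, -34.5, 15.0]]
U [[34.7, -119.0, 15.0], [-35.5, -119.0, 15.0]]
D [[38.5, 1.4, 59.0], [-1.3, 1.4, 59.0], [-41.5, 1.2, 59.0]]
R [4.0386 0.6022 0.3187] [29.6573  0.5701 -0.3654]
left [150.3537   0.6253   0.224 ] right [132.6055   0.6617  -0.1458]
```

View pics/c11.png

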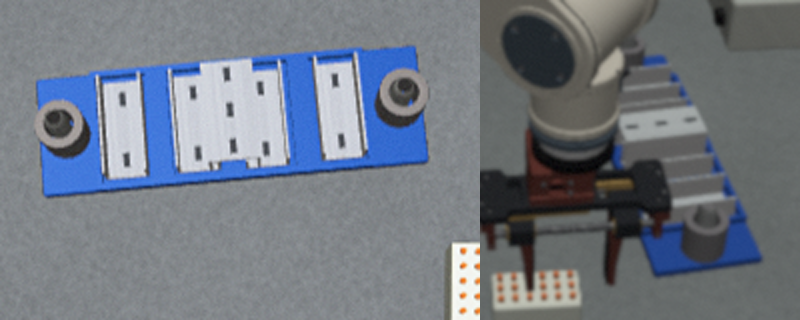

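Every part is in place: both sleeve tops sit at z = 62 mm, D is centred over the gap and all four open-up channels are in their bays. Handing in.

```bash
python3 -c "
from workcell import manip
print(manip.finish_job(), manip.sense()['t'])"
```

```text
the job is handed in; nothing more can be done
the job is handed in; nothing more can be done
```

The job is done and handed in at about 70 s of the 210 s allowed. There were four open-up channels and one open-down channel. Each open-up one lies in its own bay, the open-down one spans the middle gap, and a sleeve is fully down over each post.

**Last checks** (top camera, cradle frame; its readings run about 1 mm high in y):

| Part | Reading |
|---|---|
| Open-up channels | y = 121.0, 41.2, -34.5 and -119.0 mm; square, ends within about 2 mm of each other |
| Open-down channel | y = 1.3 mm, x = -1.4 mm, square, at its expected height in the side view |
| Sleeves | tops found at 62 mm above the bench over both posts, so seated on the floor |

- **Mended along the way:** the first time I set the open-down channel down, the next picture showed it about 6.5 mm off towards +y. I don't know if that was the announced knock or my release, so I regripped it and recentred it.
- **Not perfect:** after that, the open-up channel in the -40 mm bay sat about 4 mm towards +y. That puts it against its rib but still in its bay; the side view fitted it lying flat, so I left it.
- **Bystanders:** I never reached for the tip box, bottle, flask or the coloured look-alikes. I did not measure their positions again at the end.

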